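Spot-drill three pin positions on an arch model

ROBOT

A 7-joint arm with a two-finger parallel gripper is mounted at the origin on the work surface. World frame = base frame: x ahead of the robot, y to its left, z up, the work surface at z = 0. Lengths are in m, angles in rad, forces in N, time in s.
With the tool pointing down it reaches from about 0.425 to 0.925 m from the base axis. Payload 6.8 kg.
Tool frame: the origin (TCP) lies between the finger pads; the fingertips stand r.tcp_to_tips ahead of it and the grasp point (between the pads) lies 3 mm ahead of it (r.tcp_to_tips is the distance from the TCP to the fingertips, in m); z points along the fingers, y is the line along which they close (so a half turn about z gives the same grasp; the last joint's range is limited). The gripper opens to 85 mm and grips with 20 to 120 N. Pads are 22 mm wide; open, the fingers measure 114 mm over their backs; the gripper's body (76 mm by 85 mm) begins 54 mm behind the grasp point. The pads swing forward as they close: fully open they stand 13 mm farther back than shut.
Start: joints at [1.003, 0.477, 0.022, 1.555, -0.011, 1.109, -0.083], TCP at [0.3, -0.605, 0.253] pointing down, gripper open.
Joint ranges: [-2.96, 2.96], [-0.34, 2.1], [-1.41, 1.46], [0.24, 2.44], [-1.37, 4.51], [0.17, 1.92], [-2.96, 2.96]. Speed limits (rad/s): [2.39, 2.39, 3.14, 3.14, 3.14, 3.14, 3.14].

INTERFACE

Orientations are given as a rotation vector (axis times angle).
In Python, from bench import r gives the robot as it stands. The module is installed in compiled form; this text tells all that it offers.
- The arm moves only by the tool step_arm, never from a script. Its argument "moves" is a list of rows, each an object of numbers: "rx", "ry", "rz": the turn, a rotation vector about the tool's x, y, z in degrees; "dx", "dy", "dz": the shift along the tool's x, y, z in mm; "gripper": the opening, from -1 (shut) to 1 (fully open). In form: [{"rx": .., "ry": .., "rz": .., "dx": .., "dy": .., "dz": .., "gripper": ..}, ...]. A call has 1 to 20 rows; each row shifts and turns the commanded pose from where the row before left it, along the tool's axes as they then stand; what a row does not reach is not made up. A row lasts 1/8 s, in which the tool goes at most 62.5 mm and 10.7 degrees, less where a joint would pass 70% of its speed; a pose out of reach is approached as far as the arm can. A call is refused whole if a number of a shift passes 62.5 or a number of a turn 10.7, either way. A call with a gripper value outside its range is refused whole. The fingers move at their own pace and stop on an object; "grip_force" is the grip in N (left out, the last holds). Time passes only in rows, so rows that do not move let the fingers close. It gives the time, the measured TCP pose, the force, the opening and the grip force at its end, in the units of the state.
- r.get_obs(): the state, without advancing time (a new reading comes with each control period).
- r.grab_frame(name): name is "side" or "top" or "wrist"; returns the picture (400x640x3 uint8, blue, green, red); there is no depth.
- r.camera_info(name): a dict with "mtx" (3x3 intrinsics, pixels), "rvec" (rotation vector, rad) and "tvec" (3), from world to camera coordinates, as OpenCV has them. Camera axes: x right, y down, z forward; pixel columns grow to the right and rows downward; lengths in m; the calibration is good to about 2 mm. A picture is of the moment at which its call begins: read the wrist's pose just before it. camera_info takes no time and is no camera call; for the wrist camera it gives the pose at the moment of the call.
- r.hand_in(): hands the job in; it is judged then, once.
The state is a dict: "clock": time; "joints": joint angles; "qvel": joint speeds; "tau": joint torques, N m; "tcp_pos": TCP position; "orientation": TCP orientation; "contact_force": force on the tool from outside, world axes, zero at the start; "moment": the same for the moment, N m; "grip_width": finger opening in m; "gripper_force": force on a finger pad.
Only numpy, scipy, OpenCV 4.12 (cv2) and the standard library are available. Lean on these libraries where they do the work, as an engineer would, in place of code of your own. Each camera call takes 0.05 s, during which the arm holds its last target. There are 200 camera calls.

TASK

Spot-drill the three pencilled pin positions on the arch clamped in the pin drill, working along it from the left limb over the front to the right limb as seen by someone at the machine's hand grip: each time move the x-y table by its grip until the cross is centred under the bit, then press the quill's cap down to its depth stop without forcing it. Let the bit spring up before the table is moved again, drill nowhere else, and leave the things around the machine where they are. When done, leave the quill up and the table standing at the right-hand cross.

Things in the scene. Friction and masses are not known exactly. Their poses are not given: they have to be found in the camera images.
- machine: Bench pin drill for dental models, fixed: white base 280 x 300 x 28 mm, x-y table, column at the back, overarm. Its front, where the operator's hand grip is, looks to the robot's left. Origin: on the work surface, below the drill axis. x points from the front to the column, y to the operator's left (away from the robot), z up; all below is in these axes. Base spans x -125 to 155 mm.
- lamp_edge (a point): Front lower edge of the round work lamp (52 mm across) at the overarm's nose, at x -84, y 0, z 190 mm. The overarm (34 mm wide, z 190 to 240 mm) runs from here back over the drill axis to the column. It overhangs the hand grip: a gripper held upright over the grip strikes it, so reach in under it from the front with the tool tilted.
- tip (a point): Point of the drill bit (3.6 mm thick) on the drill axis, x = y = 0; the bit moves only up and down. At rest it is at z 116 mm, 22 mm above the face that bears the crosses; at the depth stop at z 92 mm.
- cap: Round black rubber palm pad on top of the quill, 46 mm across, pressed straight down to drill. Origin: centre of its top face, on the drill axis, z 280 mm at rest. Nothing stands above it. The rubber itself gives about 1 mm for every 8 N. More than 40 N on it bends the bit.
- quill (a joint): Downward stroke (m) of the sprung quill with its bit: 0 up at rest, 0.024 at its firm depth stop. The spring takes about 3 N to start and about 9 N to bring it to the stop, where the resistance rises sharply; it lifts the quill again by itself.
- saddle (a joint): Lower slide of the x-y table: m to the operator's left (+y), -0.055 to 0.055. Stays where it is left; about 3.5 N of drag.
- carriage (a joint): Upper slide, riding on the lower one: m away from the operator (+x), -0.040 to 0.028. Stays where it is left; about 3.5 N of drag. It is an aluminium plate 100 x 110 mm, top at z 66 mm, that carries the hand grip and the clamped model; crosses and grip move with it as one piece.
- grip (a point): Grasp point of the black hand grip on the carriage's front edge, z 94 mm, 85 mm in front of the carriage's centre: a bar 14 mm wide in y, 16 mm deep, 44 mm long, leaning 38 degrees from upright towards the operator (upper end towards -x). The point is on its centre line, 20 mm below its upper end. Grasp it across y, tool leaning along the bar; clear for 25 mm below the point.
- mark_left (a point): Centre of the pencil cross on the left (+y) limb of the model: a pale blue stone horseshoe about 50 x 80 mm, flat face up at z 94 mm, clamped in a swivel holder on the carriage, turned up to 15 degrees either way and fast there. The crosses have two bars 12 mm long and lie on the flat face.
- mark_mid (a point): Centre of the pencil cross at the front of the arch, the one nearest the operator, between the other two.
- mark_right (a point): Centre of the pencil cross on the right (-y) limb of the arch.
- cast: Bystander, loose: pale blue toothed arch on a cream plaster base, 68 x 84 x 40 mm. Origin at the middle of its underside.
- impression: Bystander, loose: loose horseshoe arch with tooth bumps, about 60 x 80 x 22 mm. Origin at the middle of its underside.
- bin: Bystander, loose: yellow open sorting bin, 150 x 100 x 75 mm. Origin at the middle of its underside.
- bur_block: Bystander, loose: aluminium block 50 x 90 x 22 mm with burs standing in it, 47 mm high over all. Origin at the middle of its underside.
- articulator: Bystander, loose: black articulator, 68 x 85 x 86 mm. Origin at the middle of its underside.
- spatula: Bystander, loose: spatula with a wooden handle, 170 mm long, lying flat.
- disc: Bystander, loose: small polishing wheel lying flat, 32 mm across, 8 mm high. Origin at the middle of its underside.
- bowl: Bystander, loose: black rubber mixing bowl, 110 mm across, 60 mm high. Origin at the middle of its underside.

How it is judged:
On the way, in this order (a step that is already met when the one before it is completed fails the run):
1. the quill is pressed to its depth stop (at least 22.5 of 24 mm) while the left cross stands within 2.5 mm of the bit's axis (horizontal distance between tip and mark_left below 0.0025 m and value of joint quill above 0.0225 m), for 0.15 s.
2. the quill is pressed to its depth stop (at least 22.5 of 24 mm) while the middle (front) cross stands within 2.5 mm of the bit's axis (horizontal distance between tip and mark_mid below 0.0025 m and value of joint quill above 0.0225 m), for 0.15 s.
3. the quill is pressed to its depth stop (at least 22.5 of 24 mm) while the right cross stands within 2.5 mm of the bit's axis (horizontal distance between tip and mark_right below 0.0025 m and value of joint quill above 0.0225 m), for 0.15 s.
At the end, for the whole second after the job is handed in: The quill is up (within 2 mm of rest), the right-hand cross stands within 3 mm of the bit's axis and the table is at rest (horizontal distance between tip and mark_right below 0.003 m and value of joint quill below 0.002 m and velocity of joint saddle between -0.005 and 0.005 m/s and velocity of joint carriage between -0.005 and 0.005 m/s); the robot touches nothing.
It fails at once if the bit is driven into the model more than 4.5 mm from every cross (value of joint quill above 0.0205 m and horizontal distance between tip and mark_left above 0.0045 m and horizontal distance between tip and mark_mid above 0.0045 m and horizontal distance between tip and mark_right above 0.0045 m).
It fails at once if the table is moved (faster than 20 mm/s) while the bit is down in the model (value of joint quill above 0.0215 m and (velocity of joint any of saddle, carriage above 0.02 m/s or velocity of joint any of saddle, carriage below -0.02 m/s)).
It fails at once if the cap is forced with more than 40 N (contact force between cap and anything else above 40 N).
It fails at once if a bystander is shifted more than 25 mm (distance of any of cast, impression, bin, bur_block, articulator, spatula, disc, bowl from where it was at the start of the episode above 0.025 m).
It also fails if it takes over 67 s, if anything falls off the work surface, if the arm or the gripper's body presses on something with over 40 N, if the wrist force passes 120 N, or if a joint passes its speed limit or range.

## Working session

There is one attempt and no reset: what is moved stays moved. The work goes in short steps, Python scripts to look and compute and a tool call to move; the robot and the scene stay as the last step left them, time stands still between calls to the robot, and variables do not carry over. Pictures are saved under pics/ and viewed, at most 10 in all, crops included, and the job is handed in when it is done.

Besides the shell and the picture viewer there is one more tool, called by a JSON object that holds its "api" and its "payload", one argument or row to a line. step_arm: Moves the arm, as the interface text tells. Its arguments: {"type":"object","properties":{"moves":{"type":"array","items":{"type":"object","properties":{"rx":{"type":"number"},"ry":{"type":"number"},"rz":{"type":"number"},"dx":{"type":"number"},"dy":{"type":"number"},"dz":{"type":"number"},"gripper":{"type":"number"}}}},"grip_force":{"type":"number"}},"required":["moves"]}

```bash
mkdir -p pics; ls
python3 - <<'E'
from bench import r
import cv2,numpy as np
np.set_printoptions(precision=4,suppress=True)
o=r.get_obs(); print(o, r.tcp_to_tips)
for n in("side","top","wrist"):
    c=r.camera_info(n); R=cv2.Rodrigues(np.array(c["rvec"],float))[0]
    print(n,c["mtx"],-R.T@np.array(c["tvec"]).ravel(), R)
    if n!="wrist": cv2.imwrite(f"pics/{n}0.png",r.grab_frame(n))
E
```

```text
pics
{'clock': 0.0, 'joints': array([ 1.003 ,  0.4778,  0.0224,  1.5565, -0.0115,  1.1093, -0.0831]), 'qvel': array([-0.0021,  0.0001, -0.0002, -0.0008, -0.0013, -0.0008,  0.0004]), 'tau': array([  0.0002, -59.6452,   1.6078, -28.1193,   0.0125,   0.0095,
         0.    ]), 'tcp_pos': array([ 0.2993, -0.6044,  0.2523]), 'orientation': array([-3.0572, -0.7154,  0.0008]), 'contact_force': array([0.0308, 0.6659, 0.0472]), 'moment': array([ 0.0671,  0.0113, -0.0053]), 'gripper_force': 0.0, 'grip_width': 0.08528209795907021} 0.022
side [[445.1499   0.     323.2459]
 [  0.     445.1499 201.9849]
 [  0.       0.       1.    ]] [-0.0399  0.6     0.6896] [[-0.7184 -0.6956  0.0079]
 [-0.3592  0.3612 -0.8605]
 [ 0.5957 -0.6211 -0.5093]]
top [[505.0224   0.     324.6455]
 [  0.     505.0224 193.8647]
 [  0.       0.       1.    ]] [ 0.305  -0.0048  1.4971] [[-0.0056 -1.      0.0006]
 [-0.9843  0.0054 -0.1764]
 [ 0.1764 -0.0016 -0.9843]]
wrist [[324.9087   0.     319.2268]
 [  0.     324.9087 200.4638]
 [  0.       0.       1.    ]] [ 0.3633 -0.5721  0.3734] [[ 0.4432 -0.8964 -0.0024]
 [-0.8595 -0.4257  0.2829]
 [-0.2546 -0.1233 -0.9592]]
```

View pics/side0.png

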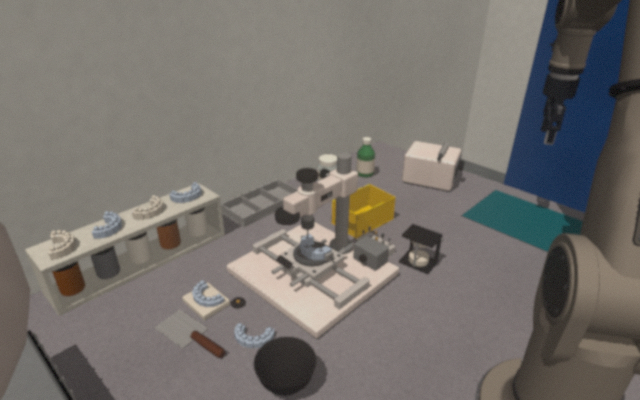

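View pics/top0.png

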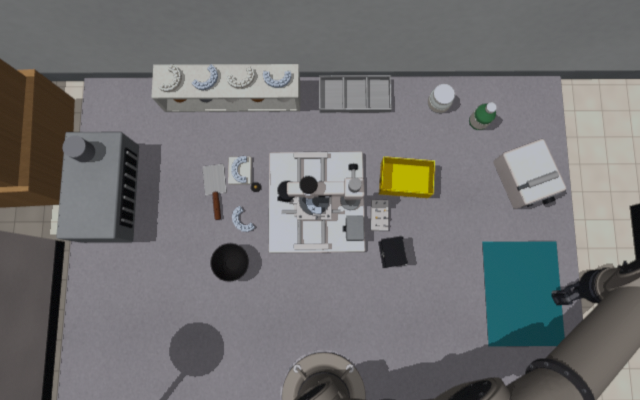

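The side view shows the machine at about (315,255), with its lamp and hand grip at about (285,215)–(285,262). In the top view the base spans roughly (269,152)–(366,252), with its front facing image left (world +y). The cap is at (309,185).

```bash
cat > h.py <<'E'
from bench import r
import cv2,numpy as np
from scipy.spatial.transform import Rotation as Ro
np.set_printoptions(precision=4,suppress=True)
def cam(n):
    c=r.camera_info(n);R=cv2.Rodrigues(np.array(c["rvec"],float))[0];t=np.array(c["tvec"],float).ravel()
    return np.array(c["mtx"]),R,t
def ray(C,px):
    K,R,t=C;d=R.T@np.linalg.inv(K)@np.array([px[0],px[1],1.]);return -R.T@t,d
def onz(C,px,z):
    o,d=ray(C,px);return o+d*(z-o[2])/d[2]
def proj(C,p):
    K,R,t=C;q=K@(R@np.asarray(p,float)+t);return q[:2]/q[2]
def tool():
    o=r.get_obs();return o["tcp_pos"],Ro.from_rotvec(o["orientation"]).as_matrix(),o
E
python3 - <<'E'
from h import *
im=cv2.imread("pics/top0.png");C=cam("top")
hsv=cv2.cvtColor(im,cv2.COLOR_BGR2HSV)
m=((hsv[...,2]>190)&(hsv[...,1]<40)).astype(np.uint8)*255
m[:140]=0;m[265:]=0;m[:,:262]=0;m[:,372:]=0
cs=max(cv2.findContours(m,0,2)[0],key=cv2.contourArea)
rc=cv2.minAreaRect(cv2.convexHull(cs));b=cv2.boxPoints(rc);print(rc)
P=np.array([onz(C,p,.028) for p in b]);print(P,P.mean(0))
p,R,o=tool();K,Rc,t=cam("wrist");print("cam in tool",R.T@(-Rc.T@t-p),"fwd",R.T@Rc[2],"\n",R)
a=cv2.resize(im[150:255,262:372],None,fx=5.2,fy=5.2,interpolation=2)[:546,:400]
s=cv2.imread("pics/side0.png")
b2=cv2.resize(s[150:330,225:405],(546,546),interpolation=2)
a=cv2.resize(im[160:245,270:345],None,fx=5.,fy=5.,interpolation=2); 
b2=cv2.resize(s[175:285,260:345],None,fx=4.8,fy=4.8,interpolation=2)
h=max(a.shape[0],b2.shape[0]);c=np.zeros((h,a.shape[1]+b2.shape[1],3),np.uint8)
c[:a.shape[0],:a.shape[1]]=a;c[:b2.shape[0],a.shape[1]:]=b2;print(c.shape)
cv2.imwrite("pics/crop0.png",c)
E
```

```text
((283.0, 202.5), (95.0, 26.0), 90.0)
[[0.6875 0.1559 0.028 ]
 [0.6871 0.078  0.028 ]
 [0.4035 0.0768 0.028 ]
 [0.4039 0.1521 0.028 ]] [0.5455 0.1157 0.028 ]
cam in tool [ 0.0718 -0.0008 -0.121 ] fwd [-0.2827 -0.0009  0.9592] 
 [[ 0.8961  0.4438 -0.0008]
 [ 0.4438 -0.8961  0.0014]
 [-0.0001 -0.0016 -1.    ]]
(528, 783, 3)
```

View pics/crop0.png

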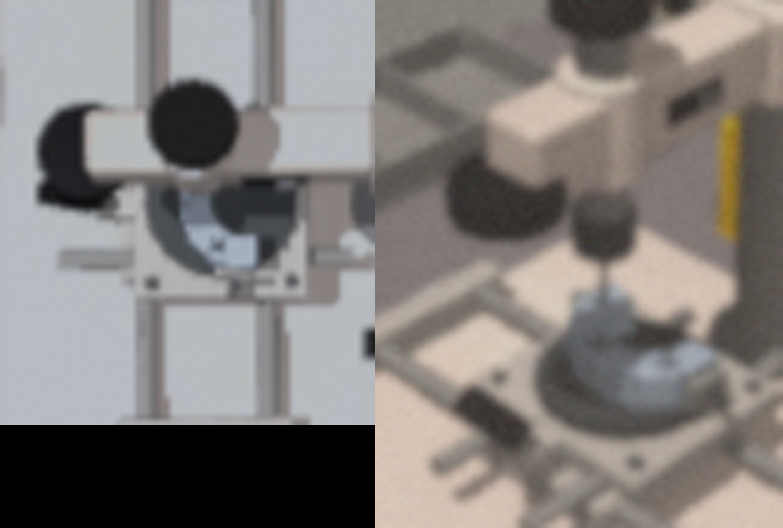

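The crops show the right cross in the top view at full-image (313.6,208.8). The crosses under the bit are hidden there, so I'll go nearer with the wrist camera. I'll also pin down the machine pose.

Run:
```python
from h import *
im=cv2.imread("pics/top0.png");C=cam("top")
hsv=cv2.cvtColor(im,cv2.COLOR_BGR2HSV)
m=((hsv[...,2]>150)&(hsv[...,1]<60)).astype(np.uint8)*255
w=np.zeros_like(m);w[146:260,262:372]=m[146:260,262:372]
pts=[]
for rr in list(range(158,182))+list(range(212,248)):
    xs=np.where(w[rr])[0]; pts.append((xs.min()-.5,rr))
L=np.array(pts,float)
q=np.array([onz(C,p,.028) for p in L]);print("front edge y, slope",np.polyfit(q[:,0],q[:,1],1), q[:,1].mean())
for name,sel in(("far",-1),("near",1)):
    qq=[]
    for cc in range(275,300):
        ys=np.where(w[:,cc])[0]; qq.append(onz(C,(cc,ys.min()-.5 if sel<0 else ys.max()+.5),.028))
    qq=np.array(qq);print(name,qq[:,0].mean(),np.polyfit(qq[:,1],qq[:,0],1))
k=(hsv[...,2]<70).astype(np.uint8)*255;w=np.zeros_like(k);w[174:197,299:320]=k[174:197,299:320]
c=max(cv2.findContours(w,0,2)[0],key=cv2.contourArea);e=cv2.minEnclosingCircle(c);print(e,onz(C,e[0],.28))
print("right mark",onz(C,(313.6,208.8),.094))
```

```text
front edge y, slope [0.014  0.1508] 0.15830991494628932
far 0.6975610806910116 [-0.0278  0.7005]
near 0.39829151108250016 [0.0332 0.3949]
((308.11956787109375, 184.3478240966797), 8.904447555541992) [0.5471 0.0337 0.28  ]
right mark [0.514  0.0242 0.094 ]
```

{"api": "step_arm", "payload": {
  "moves": [
    {"dz":-45},
    {"dz":-50},
    {"dz":-50},
    {"dz":-50},
    {"dx":30,"dy":-35},
    {"dx":30,"dy":-35},
    {"dx":30,"dy":-35},
    {"dx":30,"dy":-35},
    {"dx":30,"dy":-35},
    {"dx":30,"dy":-35},
    {"dx":30,"dy":-35},
    {"dx":30,"dy":-35},
    {"dx":30,"dy":-35},
    {"dx":30,"dy":-35}
  ]
}}

```text
invalid input at $.moves[0]: expected keys rx, ry, rz, dx, dy, dz, gripper
```

{"api": "step_arm", "payload": {
  "moves": [
    {"dx":0,"dy":0,"dz":-45,"rx":0,"ry":0,"rz":0,"gripper":1},
    {"dx":0,"dy":0,"dz":-50,"rx":0,"ry":0,"rz":0,"gripper":1},
    {"dx":0,"dy":0,"dz":-50,"rx":0,"ry":0,"rz":0,"gripper":1},
    {"dx":0,"dy":0,"dz":-50,"rx":0,"ry":0,"rz":0,"gripper":1},
    {"dx":30,"dy":-35,"dz":0,"rx":0,"ry":0,"rz":0,"gripper":1},
    {"dx":30,"dy":-35,"dz":0,"rx":0,"ry":0,"rz":0,"gripper":1},
    {"dx":30,"dy":-35,"dz":0,"rx":0,"ry":0,"rz":0,"gripper":1},
    {"dx":30,"dy":-35,"dz":0,"rx":0,"ry":0,"rz":0,"gripper":1},
    {"dx":30,"dy":-35,"dz":0,"rx":0,"ry":0,"rz":0,"gripper":1},
    {"dx":30,"dy":-35,"dz":0,"rx":0,"ry":0,"rz":0,"gripper":1},
    {"dx":30,"dy":-35,"dz":0,"rx":0,"ry":0,"rz":0,"gripper":1},
    {"dx":30,"dy":-35,"dz":0,"rx":0,"ry":0,"rz":0,"gripper":1},
    {"dx":30,"dy":-35,"dz":0,"rx":0,"ry":0,"rz":0,"gripper":1},
    {"dx":30,"dy":-35,"dz":0,"rx":0,"ry":0,"rz":0,"gripper":1}
  ]
}}

```text
clock: 1.85
tcp_pos: [0.413, -0.1566, 0.4481]
orientation: [3.059, 0.716, -0.001]
contact_force: [0.6, -0.1, -1.0]
grip_width: 0.0855
gripper_force: 0.0
```

{"api": "step_arm", "payload": {
  "moves": [
    {"dx":32,"dy":-37,"dz":0,"rx":0,"ry":0,"rz":0,"gripper":1},
    {"dx":32,"dy":-37,"dz":0,"rx":0,"ry":0,"rz":0,"gripper":1},
    {"dx":32,"dy":-37,"dz":0,"rx":0,"ry":0,"rz":0,"gripper":1},
    {"dx":32,"dy":-37,"dz":0,"rx":0,"ry":0,"rz":0,"gripper":1},
    {"dx":32,"dy":-37,"dz":0,"rx":0,"ry":0,"rz":0,"gripper":1},
    {"dx":32,"dy":-37,"dz":0,"rx":0,"ry":0,"rz":0,"gripper":1},
    {"dx":32,"dy":-37,"dz":0,"rx":0,"ry":0,"rz":0,"gripper":1},
    {"dx":32,"dy":-37,"dz":0,"rx":0,"ry":0,"rz":0,"gripper":1},
    {"dx":32,"dy":-37,"dz":0,"rx":0,"ry":0,"rz":0,"gripper":1},
    {"dx":32,"dy":-37,"dz":0,"rx":0,"ry":0,"rz":0,"gripper":1},
    {"dx":0,"dy":0,"dz":0,"rx":0,"ry":0,"rz":-8,"gripper":1},
    {"dx":0,"dy":0,"dz":0,"rx":0,"ry":0,"rz":-8,"gripper":1},
    {"dx":0,"dy":0,"dz":0,"rx":0,"ry":0,"rz":-8,"gripper":1},
    {"dx":0,"dy":0,"dz":0,"rx":0,"ry":0,"rz":-8,"gripper":1},
    {"dx":0,"dy":0,"dz":0,"rx":0,"ry":0,"rz":-8,"gripper":1},
    {"dx":0,"dy":0,"dz":0,"rx":0,"ry":0,"rz":-8,"gripper":1},
    {"dx":0,"dy":0,"dz":0,"rx":0,"ry":0,"rz":-8,"gripper":1},
    {"dx":0,"dy":0,"dz":0,"rx":0,"ry":0,"rz":-8,"gripper":1}
  ]
}}

```text
clock: 4.1
tcp_pos: [0.5356, 0.3152, 0.4478]
orientation: [-2.21, -2.233, 0.002]
contact_force: [-0.2, -0.1, -0.1]
grip_width: 0.0858
gripper_force: 0.0
```

Run:
```python
from h import *
p,R,o=tool();print(p,R,o["joints"])
```

```text
[0.5356 0.3152 0.4478] [[-0.0105  0.9999 -0.0007]
 [ 0.9999  0.0105 -0.0007]
 [-0.0007 -0.0007 -1.    ]] [ 0.0084  0.4102 -0.9259  1.3624  0.3245  1.527  -0.88  ]
```

{"api": "step_arm", "payload": {
  "moves": [
    {"dx":0,"dy":1,"dz":0,"rx":0,"ry":-9.5,"rz":0,"gripper":1},
    {"dx":0,"dy":1,"dz":0,"rx":0,"ry":-9.5,"rz":0,"gripper":1},
    {"dx":0,"dy":1,"dz":0,"rx":0,"ry":-9.5,"rz":0,"gripper":1},
    {"dx":0,"dy":1,"dz":0,"rx":0,"ry":-9.5,"rz":0,"gripper":1},
    {"dx":4,"dy":1,"dz":34,"rx":0,"ry":0,"rz":0,"gripper":1},
    {"dx":4,"dy":1,"dz":34,"rx":0,"ry":0,"rz":0,"gripper":1},
    {"dx":4,"dy":1,"dz":34,"rx":0,"ry":0,"rz":0,"gripper":1},
    {"dx":4,"dy":1,"dz":34,"rx":0,"ry":0,"rz":0,"gripper":1},
    {"dx":4,"dy":1,"dz":34,"rx":0,"ry":0,"rz":0,"gripper":1},
    {"dx":4,"dy":1,"dz":34,"rx":0,"ry":0,"rz":0,"gripper":1},
    {"dx":4,"dy":1,"dz":34,"rx":0,"ry":0,"rz":0,"gripper":1},
    {"dx":4,"dy":1,"dz":32,"rx":0,"ry":0,"rz":0,"gripper":1},
    {"dx":0,"dy":0,"dz":0,"rx":0,"ry":0,"rz":0,"gripper":1}
  ]
}}

```text
clock: 5.72
tcp_pos: [0.5466, 0.1916, 0.195]
orientation: [1.88, 1.902, -0.584]
contact_force: [0.2, -0.1, 0.6]
grip_width: 0.0855
gripper_force: 0.0
```

Run:
```python
from h import *
p,R,o=tool();print(p,R,o["joints"])
C=cam("wrist");im=r.grab_frame("wrist");cv2.imwrite("pics/w1.png",im);np.savez("w1.npz",K=C[0],R=C[1],t=C[2])
print(proj(C,[.547,.033,.116]),proj(C,[.514,.024,.094]))
cv2.imwrite("pics/w1v.png",cv2.resize(im[100:400,120:520],None,fx=2,fy=2,interpolation=2))
```

```text
[0.5466 0.1916 0.195 ] [[-0.0137  0.9999 -0.0083]
 [ 0.832   0.0068 -0.5548]
 [-0.5546 -0.0145 -0.832 ]] [-0.4493  0.5799 -0.3183  1.6765  0.5904  1.4023 -0.9945]
[320.5165 280.6104] [288.2403 264.0544]
```

View pics/w1v.png

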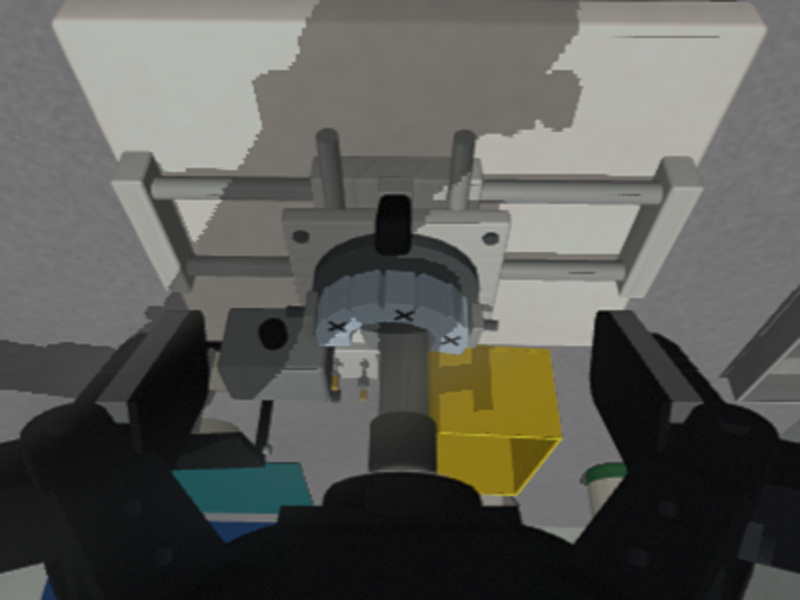

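In the wrist view (upside down; image left is the robot's side), the crosses in the crop are right (338,326), mid (403,315) and left (450,340). The black grip is at (393,225). I'll refine these and find the bit.

Run:
```python
from h import *
im=cv2.imread("pics/w1.png");d=np.load("w1.npz");C=(d["K"],d["R"],d["t"])
g=cv2.cvtColor(im,cv2.COLOR_BGR2GRAY).astype(float)
def cross(u,v,h=8):
    u0,v0=int(round(u))-h,int(round(v))-h
    w=g[v0:v0+2*h+1,u0:u0+2*h+1];bg=np.median(w);m=np.clip(bg-35-w,0,60)
    n,lab=cv2.connectedComponents((m>0).astype(np.uint8))
    yy,xx=np.mgrid[:2*h+1,:2*h+1];b=lab==min((k for k in range(1,n)),key=lambda k:np.min(np.hypot((xx-h)[lab==k],(yy-h)[lab==k])))
    x,y=xx[b],yy[b]; return (x.min()+x.max())/2+u0,(y.min()+y.max())/2+v0,b.sum()
for n,a in dict(right=(289,263),mid=(321.5,257.5),left=(345,270)).items():
    u,v,k=cross(*a);print(n,(u,v),k,onz(C,(u,v),.094),onz(C,a,.094))
print("grip top/bottom px", onz(C,((393/2)+120,(200/2)+100),.11))
z=im[230:300,270:370]; z=cv2.resize(z,None,fx=7.5,fy=7.5,interpolation=cv2.INTER_CUBIC);z=cv2.convertScaleAbs(z,alpha=1.5,beta=0)
cv2.imwrite("pics/w1z.png",z)
```

```text
right (np.float64(288.0), np.float64(263.0)) 25 [0.5139 0.0262 0.094 ] [0.5149 0.0262 0.094 ]
mid (np.float64(321.5), np.float64(257.0)) 18 [0.5476 0.0392 0.094 ] [0.5476 0.0382 0.094 ]
left (np.float64(344.5), np.float64(269.5)) 13 [0.5718 0.0144 0.094 ] [0.5724 0.0134 0.094 ]
grip top/bottom px [0.5431 0.145  0.11  ]
```

View pics/w1z.png

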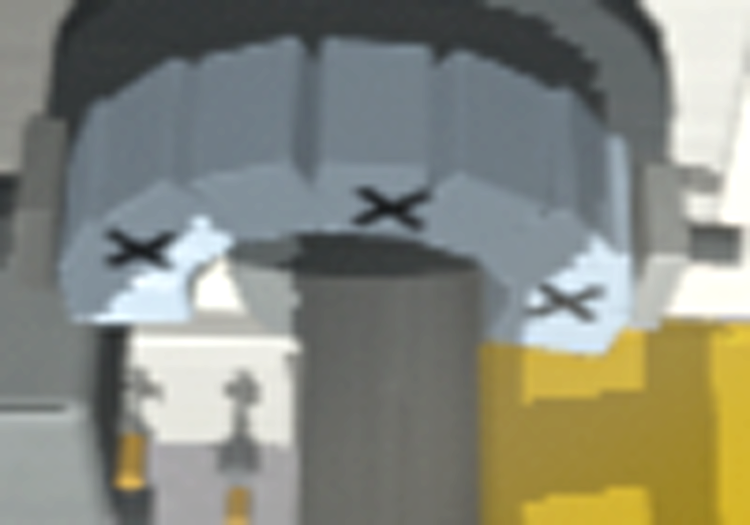

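Run:
```python
from h import *
im=cv2.imread("pics/w1.png");d=np.load("w1.npz");C=(d["K"],d["R"],d["t"])
g=cv2.cvtColor(im,cv2.COLOR_BGR2GRAY).astype(int)
for v in range(272,318,3): print(v,g[v,308:338])
# base edges
q=[]
hs=cv2.cvtColor(im,cv2.COLOR_BGR2HSV)
for n in ("L","R"):
    for v in range(125,240,10): 
        row=g[v]; print(n,v,row[130:190:6] if n=="L" else row[440:512:6]) if v in(125,155) else 0
for p in [(.547,.0335,.116),(.547,.0335,.15),(.547-.15,.1585,.028),(.547+.15,.1585,.028)]: print(p,proj(C,p))
z=im[95:180,130:520]; z=cv2.resize(z,None,fx=2,fy=2,interpolation=2)
b=im[255:335,290:350];b=cv2.resize(b,None,fx=5,fy=5,interpolation=2);b=cv2.convertScaleAbs(b,alpha=2.5,beta=-60)
s=cv2.imread("pics/side0.png")[215:265,290:350];s=cv2.resize(s,(400,333),interpolation=2);s=cv2.convertScaleAbs(s,alpha=1.3)
o=np.zeros((572,780,3),np.uint8);o[:170,:780]=z;o[172:572,:300]=b;o[172:505,310:710]=s
cv2.imwrite("pics/w1c.png",o)
```

```text
272 [101  68  62  62  62  64  64  64  65  66  66  67  67  69  70  71  70  70
  71  70  70  69  67  66  64  64  72  80  88  98]
275 [151 111  73  62  64  64  65  66  67  67  66  67  69  69  70  72  71  70
  72  72  70  70  68  67  65  67  76  86  96  97]
278 [115  92  75  64  64  66  66  67  68  68  68  68  70  70  72  73  71  72
  73  72  71  71  70  68  67  70  80  84  89  90]
281 [142  96  72  65  65  67  67  68  67  70  69  69  72  74  76  74  73  73
  73  74  73  72  71  69  67  70  79  84  89  90]
284 [141  95  70  65  66  68  69  69  69  71  69  70  71  73  74  71  72  73
  75  75  73  73  71  70  68  70  78  83  89  90]
287 [141  95  70  66  69  70  70  71  71  72  71  71  72  75  75  72  72  75
  75  75  73  73  71  71  69  70  78  84  89  91]
290 [111 100  70  68  70  71  71  72  73  73  72  72  73  74  75  72  73  74
  75  75  74  73  71  70  68  69  78  84  88  89]
293 [109 100  71  69  71  72  72  72  73  72  72  72  73  75  75  73  74  74
  75  74  73  73  72  69  68  69  77  83  87  89]
296 [108  95  70  69  71  72  72  72  72  73  72  72  73  75  73  71  74  73
  75  7
[... 503 characters left out ...]
3 44 54 69 81 87]
311 [49 50 50 49 50 49 50 49 48 49 49 49 48 48 47 45 46 45 45 45 43 41 42 41
 41 41 39 38 38 54]
314 [49 49 49 48 50 47 47 47 47 47 47 46 46 45 45 45 44 43 42 42 41 40 42 39
 39 39 38 38 35 40]
317 [47 46 46 46 46 46 46 45 45 44 43 43 43 42 43 42 41 39 41 39 39 38 38 37
 38 36 36 35 33 45]
L 125 [117 119 111 113 178 178 178 179 180 180]
L 155 [113 115 115 109 111 115 147 177 178 179]
R 125 [178 178 178 177 178 177 176 176 176 175 114 110]
R 155 [178 177 175 175 176 176 176 152 115 113 117 114]
(0.547, 0.0335, 0.116) [320.5213 280.3722]
(0.547, 0.0335, 0.15) [320.0419 315.9796]
(0.397, 0.1585, 0.028) [142.7507 111.3038]
(0.6970000000000001, 0.1585, 0.028) [504.6997 116.4172]
```

View pics/w1c.png

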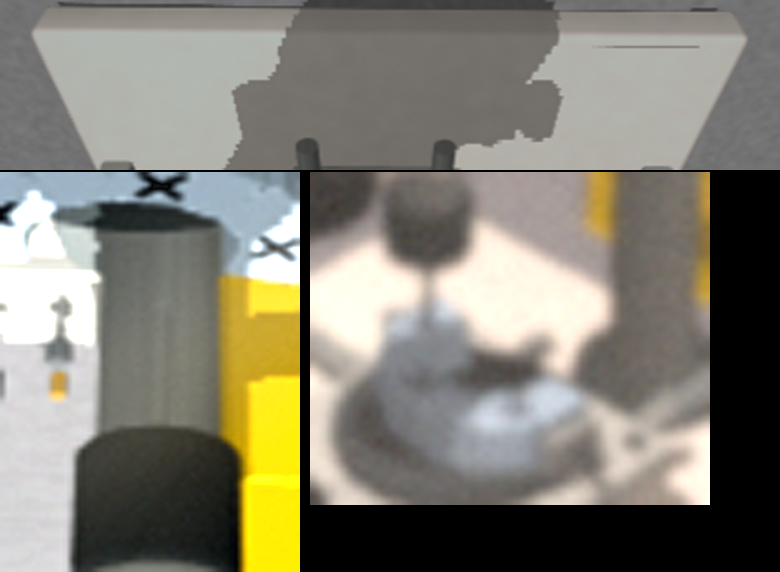

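The bit is faintly visible at about column 322, in line with the cross in x. A front view says little about depth, so I'll take a second wrist view from an azimuth about 40° to the far side.

{"api": "step_arm", "payload": {
  "moves": [
    {"dx":0,"dy":22,"dz":0,"rx":4.4,"ry":0,"rz":6.7,"gripper":1},
    {"dx":0,"dy":22,"dz":0,"rx":4.4,"ry":0,"rz":6.7,"gripper":1},
    {"dx":0,"dy":22,"dz":0,"rx":4.4,"ry":0,"rz":6.7,"gripper":1},
    {"dx":0,"dy":22,"dz":0,"rx":4.4,"ry":0,"rz":6.7,"gripper":1},
    {"dx":0,"dy":22,"dz":0,"rx":4.4,"ry":0,"rz":6.7,"gripper":1},
    {"dx":0,"dy":0,"dz":0,"rx":0,"ry":0,"rz":0,"gripper":1}
  ]
}}

```text
clock: 6.52
tcp_pos: [0.654, 0.1629, 0.197]
orientation: [2.53, 1.185, -0.769]
contact_force: [0.7, 0.1, -0.4]
grip_width: 0.0857
gripper_force: 0.0
```

Run:
```python
from h import *
p,R,o=tool();print(p,R,o["joints"])
C=cam("wrist");im=r.grab_frame("wrist");cv2.imwrite("pics/w2.png",im);np.savez("w2.npz",K=C[0],R=C[1],t=C[2])
pt=proj(C,[.548,.0345,.116]);ms=[proj(C,(x,y,.094)) for x,y in((.5147,.0256),(.548,.0378),(.573,.0135))];print(pt,ms)
u,v=map(int,pt);z=im[v-45:v+45,u-60:u+60];print(u-60,v-45)
cv2.imwrite("pics/w2v.png",cv2.convertScaleAbs(cv2.resize(z,None,fx=6,fy=6,interpolation=2),alpha=1.4))
```

```text
[0.654  0.1629 0.197 ] [[ 0.5317  0.7677 -0.3577]
 [ 0.6396 -0.6408 -0.4247]
 [-0.5552 -0.003  -0.8317]] [-0.3534  0.8138 -0.1634  1.2153  0.3229  1.6811 -1.2516]
[321.5369 281.8807] [array([303.0584, 274.6413]), array([319.4374, 260.5415]), array([353.6414, 261.936 ])]
261 236
```

View pics/w2v.png

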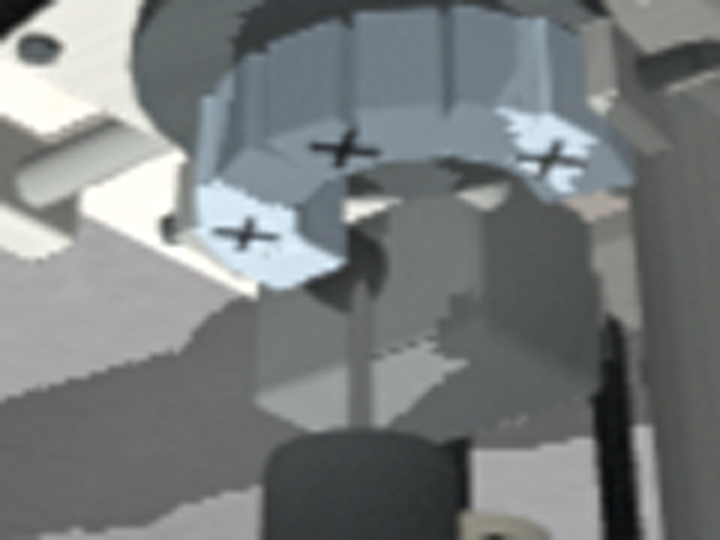

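View 2 shows the bit clearly at crop x≈360 with its tip at (360,285). The crosses are right (246,234), mid (344,150) and left (551,159). I'll triangulate.

Run:
```python
from h import *
from scipy.optimize import least_squares
Cs=[]
for n in("w1","w2"):
    d=np.load(n+".npz");Cs.append((d["K"],d["R"],d["t"]))
obs=dict(right=((288.4,262.9),(301.6,274.6)),mid=((321.7,257.3),(317.9,260.6)),left=((345.1,269.6),(352.4,262.1)))
P={}
for n,(a,b) in obs.items():
    A,B=onz(Cs[0],a,.094)[:2],onz(Cs[1],b,.094)[:2]
    f=lambda q:np.concatenate([proj(c,(q[0],q[1],.094))-np.array(o) for c,o in zip(Cs,(a,b))])
    P[n]=least_squares(f,A).x;print(n,A,B,P[n])
f=lambda q:np.concatenate([[proj(Cs[0],(*q,.116))[0]-321.5],proj(Cs[1],(*q,.116))-[320.6,282.9]])
s=least_squares(f,[.548,.034]);P["tip"]=s.x;print("tip",s.x,s.fun)
for n in obs: print(n,"to tip: need world move",(P["tip"]-P[n])*1000)
np.savez("P.npz",**P)
```

```text
right [0.5143 0.0264] [0.5135 0.0267] [0.5141 0.0268]
mid [0.5478 0.0386] [0.5467 0.0387] [0.5475 0.039 ]
left [0.5724 0.0142] [0.5718 0.014 ] [0.5722 0.0143]
tip [0.5474 0.0345] [-0.5666  0.4459 -0.839 ]
right to tip: need world move [33.2888  7.6983]
mid to tip: need world move [-0.0802 -4.4941]
left to tip: need world move [-24.8382  20.1977]
```

```bash
cat >> h.py <<'E'
def plan(pt,Rt,N,p=None,R=None):
    if p is None: p,R,_=tool()
    w=Ro.from_matrix(R.T@Rt).as_rotvec()/N
    S=sum(Ro.from_rotvec(w*k).as_matrix() for k in range(N))
    d=np.linalg.solve(S,R.T@(np.asarray(pt)-p))
    print(N,"rows: d mm",np.round(d*1000,1),"turn deg",np.round(np.degrees(w),2));return np.asarray(pt),Rt
def tilt(a,yaw=0):
    a=np.radians(a);x=np.array([0,np.cos(a),-np.sin(a)]);z=np.array([0,-np.sin(a),-np.cos(a)])
    return Ro.from_euler("z",yaw,degrees=True).as_matrix()@np.column_stack([x,np.cross(z,x),z])
E
python3 - <<'E'
from h import *
Cs=[];G=[]
for n,(u0,u1,v0,v1) in (("w1",(300,335,192,232)),("w2",(220,300,170,262))):
    d=np.load(n+".npz");C=(d["K"],d["R"],d["t"]);im=cv2.imread(f"pics/{n}.png")
    g=cv2.cvtColor(im,cv2.COLOR_BGR2GRAY)
    pr=proj(C,(.544,.12,.094));print(n,"pred",pr)
    u,v=map(int,pr);m=np.zeros_like(g);m[v-35:v+35,u-30:u+30]=(g[v-35:v+35,u-30:u+30]<38)*255
    for c in cv2.findContours(m,0,2)[0]:
        if cv2.contourArea(c)>60:
            M=cv2.moments(c);q=(M["m10"]/M["m00"],M["m01"]/M["m00"]);print(q,cv2.boundingRect(c),cv2.contourArea(c),onz(C,q,.094))
    cv2.imwrite(f"pics/g_{n}.png",cv2.resize(im[v-40:v+40,u-40:u+40],(390,390),interpolation=2))
cv2.imwrite("pics/g.png",np.hstack([cv2.imread("pics/g_w1.png"),cv2.imread("pics/g_w2.png")]))
E
```

```text
w1 pred [318.0746 204.8782]
(313.1499259259259, 214.6234074074074) (288, 198, 39, 31) 562.5 [0.54   0.1073 0.094 ]
w2 pred [255.1991 225.5393]
(265.2492025518341, 230.32336523125994) (246, 214, 36, 34) 418.0 [0.5453 0.1094 0.094 ]
```

View pics/g.png

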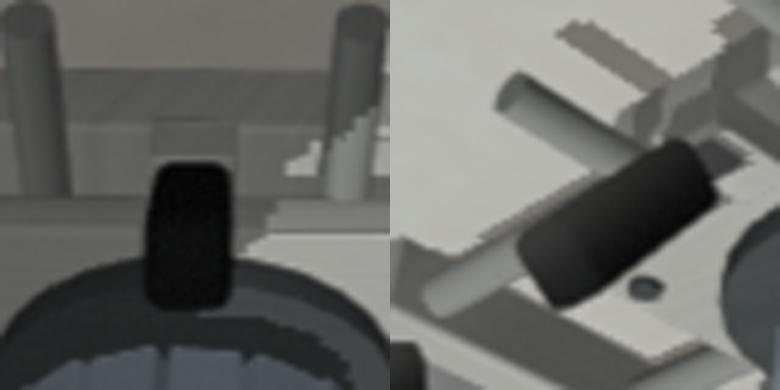

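The grip blob is centred at about (316.2,212.0) in view 1 and (261.2,230.1) in view 2.

Run:
```python
from h import *
Ms=[];uv=[(316.2,212.0),(261.2,230.1)]
for n in("w1","w2"):
    d=np.load(n+".npz");Ms.append(d["K"]@np.column_stack([d["R"],d["t"]]))
X=cv2.triangulatePoints(Ms[0],Ms[1],np.array(uv[0])[:,None],np.array(uv[1])[:,None]);X=(X[:3]/X[3]).ravel();print(X)
for n,q in zip(("w1","w2"),uv):
    d=np.load(n+".npz");C=(d["K"],d["R"],d["t"]);print(onz(C,q,.094),onz(C,q,.092))
g=np.array([.5435,.1125,.094]);Rt=tilt(38);z=Rt[:,2]
print("check x0 est")
a,b=plan(g-z*.075,Rt,8)
a,b=plan(g-z*.005,Rt,3,a,b)
```

```text
[0.5426 0.1116 0.0941]
[0.5425 0.1108 0.094 ] [0.5425 0.1082 0.092 ]
[0.5428 0.112  0.094 ] [0.5405 0.1101 0.092 ]
check x0 est
8 rows: d mm [ -1.7 -12.6   7.9] turn deg [-2.93 -0.53 -3.99]
3 rows: d mm [ 0.   0.  23.3] turn deg [0. 0. 0.]
```

{"api": "step_arm", "payload": {
  "moves": [
    {"dx":-1.8,"dy":-12.7,"dz":7.9,"rx":-2.93,"ry":-0.53,"rz":-3.99,"gripper":0},
    {"dx":-1.8,"dy":-12.7,"dz":7.9,"rx":-2.93,"ry":-0.53,"rz":-3.99,"gripper":0},
    {"dx":-1.8,"dy":-12.7,"dz":7.9,"rx":-2.93,"ry":-0.53,"rz":-3.99,"gripper":0},
    {"dx":-1.8,"dy":-12.7,"dz":7.9,"rx":-2.93,"ry":-0.53,"rz":-3.99,"gripper":0},
    {"dx":-1.8,"dy":-12.7,"dz":7.9,"rx":-2.93,"ry":-0.53,"rz":-3.99,"gripper":0},
    {"dx":-1.8,"dy":-12.7,"dz":7.9,"rx":-2.93,"ry":-0.53,"rz":-3.99,"gripper":0},
    {"dx":-1.8,"dy":-12.7,"dz":7.9,"rx":-2.93,"ry":-0.53,"rz":-3.99,"gripper":0},
    {"dx":-1.8,"dy":-12.7,"dz":7.9,"rx":-2.93,"ry":-0.53,"rz":-3.99,"gripper":0},
    {"dx":0,"dy":0,"dz":0,"rx":0,"ry":0,"rz":0,"gripper":0}
  ]
}}

```text
clock: 7.7
tcp_pos: [0.5393, 0.1607, 0.1538]
orientation: [1.833, 1.845, -0.635]
contact_force: [0.5, 0.4, 0.2]
grip_width: 0.0427
gripper_force: 0.0
```

Run:
```python
from h import *
p,R,o=tool();print(p,R,o["joints"],o["grip_width"])
g=np.array([.5426,.1116,.094]);Rt=tilt(38);z=Rt[:,2]
a,b=plan(g-z*.006,Rt,4)
a,b=plan(g-z*.006,Rt,1)
```

```text
[0.5393 0.1607 0.1538] [[-0.0063  1.      0.0013]
 [ 0.7877  0.0058 -0.616 ]
 [-0.616  -0.0029 -0.7877]] [-0.4685  0.6231 -0.2801  1.7466  0.653   1.3566 -1.0611] 0.04270777178929687
4 rows: d mm [-0.5  0.8 17.8] turn deg [0.02 0.01 0.09]
1 rows: d mm [-1.9  3.2 71.3] turn deg [0.07 0.03 0.36]
```

{"api": "step_arm", "payload": {
  "moves": [
    {"dx":-1.9,"dy":3.2,"dz":14,"rx":0,"ry":0,"rz":0.4,"gripper":0},
    {"dx":0,"dy":0,"dz":14,"rx":0,"ry":0,"rz":0,"gripper":0},
    {"dx":0,"dy":0,"dz":14,"rx":0,"ry":0,"rz":0,"gripper":0},
    {"dx":0,"dy":0,"dz":14,"rx":0,"ry":0,"rz":0,"gripper":0},
    {"dx":0,"dy":0,"dz":15,"rx":0,"ry":0,"rz":0,"gripper":0},
    {"dx":0,"dy":0,"dz":0,"rx":0,"ry":0,"rz":0,"gripper":0},
    {"dx":0,"dy":0,"dz":0,"rx":0,"ry":0,"rz":0,"gripper":-0.3},
    {"dx":0,"dy":0,"dz":0,"rx":0,"ry":0,"rz":0,"gripper":-0.6},
    {"dx":0,"dy":0,"dz":0,"rx":0,"ry":0,"rz":0,"gripper":-1},
    {"dx":0,"dy":0,"dz":0,"rx":0,"ry":0,"rz":0,"gripper":-1},
    {"dx":0,"dy":0,"dz":0,"rx":0,"ry":0,"rz":0,"gripper":-1},
    {"dx":0,"dy":0,"dz":0,"rx":0,"ry":0,"rz":0,"gripper":-1}
  ],
  "grip_force": 40
}}

```text
clock: 9.2
tcp_pos: [0.5446, 0.114, 0.0987]
orientation: [1.843, 1.833, -0.632]
contact_force: [-2.2, 2.8, 6.2]
grip_width: 0.0133
gripper_force: 41.8
```

Run:
```python
from h import *
p,R,o=tool();print(p,R[:,2],o["joints"],o["grip_width"])
print(R.T@np.array([-.0248,.0202,0])*1000)
C=cam("wrist");im=r.grab_frame("wrist");cv2.imwrite("pics/w3.png",im)
print([proj(C,(x,y,.094)) for x,y in((.5141,.0268),(.5475,.039),(.5722,.0143))],proj(C,(.5474,.0345,.116)))
```

```text
[0.5446 0.114  0.0987] [-0.0003 -0.6163 -0.7875] [-0.4232  0.6745 -0.2485  1.8142  0.7117  1.2358 -1.098 ] 0.01333037738670577
[ 15.7715 -24.8911 -12.4407]
[array([273.7577, 327.0688]), array([325.4994, 321.6111]), array([361.5068, 331.592 ])] [325.7675 362.2174]
```

{"api": "step_arm", "payload": {
  "moves": [
    {"dx":2.6,"dy":-4.2,"dz":-2.1,"rx":0,"ry":0,"rz":0,"gripper":-1},
    {"dx":2.6,"dy":-4.2,"dz":-2.1,"rx":0,"ry":0,"rz":0,"gripper":-1},
    {"dx":2.6,"dy":-4.2,"dz":-2.1,"rx":0,"ry":0,"rz":0,"gripper":-1},
    {"dx":2.6,"dy":-4.2,"dz":-2.1,"rx":0,"ry":0,"rz":0,"gripper":-1},
    {"dx":2.6,"dy":-4.2,"dz":-2.1,"rx":0,"ry":0,"rz":0,"gripper":-1},
    {"dx":2.7,"dy":-4.0,"dz":-2.0,"rx":0,"ry":0,"rz":0,"gripper":-1},
    {"dx":0,"dy":0,"dz":0,"rx":0,"ry":0,"rz":0,"gripper":-1},
    {"dx":0,"dy":0,"dz":0,"rx":0,"ry":0,"rz":0,"gripper":-1}
  ]
}}

```text
clock: 10.25
tcp_pos: [0.5202, 0.1326, 0.0987]
orientation: [1.843, 1.83, -0.634]
contact_force: [1.9, -3.3, 4.3]
grip_width: 0.014
gripper_force: 41.2
```

Run:
```python
from h import *
p,R,o=tool();print(p,(p-[.5446,.114,.0987])*1000,o["contact_force"],o["grip_width"])
```

```text
[0.5202 0.1326 0.0987] [-24.4497  18.5851  -0.0055] [ 1.9166 -3.2569  4.294 ] 0.014019766047299443
```

{"api": "step_arm", "payload": {
  "moves": [
    {"dx":0.6,"dy":-0.2,"dz":-0.5,"rx":0,"ry":0,"rz":0,"gripper":-1},
    {"dx":0.6,"dy":-0.2,"dz":-0.4,"rx":0,"ry":0,"rz":0,"gripper":-1},
    {"dx":0,"dy":0,"dz":0,"rx":0,"ry":0,"rz":0,"gripper":-1},
    {"dx":0,"dy":0,"dz":0,"rx":0,"ry":0,"rz":0,"gripper":-1}
  ]
}}

```text
clock: 10.75
tcp_pos: [0.5196, 0.1348, 0.0987]
orientation: [1.844, 1.832, -0.633]
contact_force: [4.1, -3.4, 5.2]
grip_width: 0.0135
gripper_force: 41.4
```

{"api": "step_arm", "payload": {
  "moves": [
    {"dx":0,"dy":0,"dz":0,"rx":0,"ry":0,"rz":0,"gripper":-0.4},
    {"dx":0,"dy":0,"dz":0,"rx":0,"ry":0,"rz":0,"gripper":0},
    {"dx":0,"dy":0,"dz":0,"rx":0,"ry":0,"rz":0,"gripper":0},
    {"dx":0,"dy":0,"dz":-15,"rx":0,"ry":0,"rz":0,"gripper":0},
    {"dx":0,"dy":0,"dz":-32,"rx":0,"ry":0,"rz":0,"gripper":0},
    {"dx":0,"dy":0,"dz":-32,"rx":0,"ry":0,"rz":0,"gripper":0},
    {"dx":0,"dy":0,"dz":-32,"rx":0,"ry":0,"rz":0,"gripper":0},
    {"dx":0,"dy":0,"dz":0,"rx":0,"ry":0,"rz":0,"gripper":0}
  ]
}}

```text
clock: 11.75
tcp_pos: [0.5198, 0.2069, 0.1879]
orientation: [1.844, 1.836, -0.625]
contact_force: [-0.6, -0.1, -0.2]
grip_width: 0.0427
gripper_force: 0.0
```

```bash
cat >> h.py <<'E'
def dark(g,pred,h=9):
    u0,v0=int(round(pred[0]))-h,int(round(pred[1]))-h
    w=g[v0:v0+2*h+1,u0:u0+2*h+1].astype(float)
    d=np.clip(cv2.morphologyEx(w,cv2.MORPH_CLOSE,np.ones((7,7)))-w-18,0,None)
    n,lab,st,_=cv2.connectedComponentsWithStats((d>0).astype(np.uint8))
    out=[]
    for k in range(1,n):
        if st[k,4]>=8:
            x,y,ww,hh,a=st[k];m=d*(lab==k);yy,xx=np.mgrid[:m.shape[0],:m.shape[1]]
            out.append((u0+(xx*m).sum()/m.sum(),v0+(yy*m).sum()/m.sum(),a,ww,hh))
    return out
def look(name,expect):
    p,R,o=tool();C=cam("wrist");im=r.grab_frame("wrist");cv2.imwrite(f"pics/{name}.png",im);np.savez(name+".npz",K=C[0],R=C[1],t=C[2])
    g=cv2.cvtColor(im,cv2.COLOR_BGR2GRAY);print("tcp",p,o["contact_force"],o["grip_width"])
    for n,q in expect.items():
        pr=proj(C,(*q,.094));print(n,"pred",pr)
        for c in dark(g,pr): print("   ",np.round(c,2),"off mm",(onz(C,c[:2],.094)[:2]-q)*1000)
    return C,im
M={"right":np.array([.5141,.0268]),"mid":np.array([.5475,.039]),"left":np.array([.5722,.0143])};TIP=np.array([.5474,.0345])
E
python3 - <<'E'
from h import *
s=TIP-M["left"]; look("w4",{n:M[n]+s for n in M})
E
```

```text
tcp [0.5198 0.2069 0.1879] [-0.6131 -0.0845 -0.2454] 0.04274670546060839
right pred [288.9501 253.6371]
    [290.82 253.51  36.    11.     6.  ] off mm [1.8641 0.2524]
    [288.77 261.34  52.    19.     9.  ] off mm [ -1.5696 -17.5576]
mid pred [322.7909 247.6604]
    [314.9  240.57  21.     6.     7.  ] off mm [-7.364  14.1207]
    [321.78 250.38 138.    19.    19.  ] off mm [-0.9468 -5.658 ]
left pred [346.8617 258.8186]
    [354.63 250.86  12.     4.     4.  ] off mm [ 6.4249 17.5994]
    [347.72 258.76  34.    11.     5.  ] off mm [0.8713 0.1139]
```

Run:
```python
from h import *
d=np.load("w4.npz");C=(d["K"],d["R"],d["t"]);g=cv2.cvtColor(cv2.imread("pics/w4.png"),cv2.COLOR_BGR2GRAY).astype(int)
t=proj(C,(*TIP,.116));print(t,proj(C,(*TIP,.135)),proj(C,(*TIP,.094)))
u=int(t[0])
print("cols",u-10,u+19)
for v in range(int(t[1])-6,int(t[1])+30,3): print(v,g[v,u-10:u+20])
```

```text
[348.0983 279.3691] [349.2496 298.5016] [346.8617 258.8186]
cols 338 367
273 [77 76 78 79 81 80 79 79 80 78 77 76 73 71 76 91 96 97 99 98 96 96 97 95
 96 87 51 39 39 39]
276 [78 77 77 79 80 81 80 79 79 78 77 75 73 71 73 86 97 97 97 95 95 95 96 97
 96 88 51 36 36 36]
279 [78 77 78 78 80 82 80 78 78 79 77 77 74 71 72 83 95 97 96 96 96 95 95 96
 96 87 48 34 33 33]
282 [78 77 77 79 80 81 80 79 79 79 79 81 76 71 70 79 96 96 95 95 95 95 95 95
 96 88 57 34 31 31]
285 [ 78  77  77  79  80  81  80  79  78  76  77  79  76  69  68  75  94  96
  98 108 123 125 125 126 125 120  95  39  29  28]
288 [ 78  77  76  78  79  79  79  78  77  77  76  78  77  70  68  72  89  97
 111 125 126 125 125 126 127 126 117  71  30  24]
291 [ 78  76  76  77  78  79  79  77  76  76  75  78  77  72  67  69  83  94
 105 125 126 126 126 126 126 125 126 111  44  21]
294 [ 77  76  75  76  77  78  79  78  75  75  74  77  77  71  65  66  79  94
 106 125 126 126 126 126 126 127 126 121  94  34]
297 [ 76  75  74  76  76  77  78  77  75  75  72  75  77  70  62  63  75  94
 106 125 126 126 125 125 126 125 126 126 117  73]
300 [ 75  76  75  74  76  77  78  76  75  73  72  75  76  72  63  63  72  92
 106 126 126 125 126 126 125 125 125 126 127 114]
303 [ 75  75  73  74  75  77  77  76  74  73  73  74  76  72  66  63  68  85
 105 128 128 126 123 122 122 123 123 125 126 125]
306 [ 75  75  74  72  73  74  72  62  58  56  55  52  49  48  46  45  51  68
  84  87  95 114 125 126 127 127 129 128 128 128]
```

Run:
```python
from h import *
a,b=plan([.5475,.17,.335],tilt(0),6)
a,b=plan([.5475,.0345,.315],tilt(0),4,a,b)
```

```text
6 rows: d mm [-15.    4.7 -21.1] turn deg [ 0.03  6.33 -0.05]
4 rows: d mm [-33.9   0.    5. ] turn deg [0. 0. 0.]
```

{"api": "step_arm", "payload": {
  "moves": [
    {"dx":-15,"dy":4.7,"dz":-21.1,"rx":0,"ry":6.33,"rz":0,"gripper":-1},
    {"dx":-15,"dy":4.7,"dz":-21.1,"rx":0,"ry":6.33,"rz":0,"gripper":-1},
    {"dx":-15,"dy":4.7,"dz":-21.1,"rx":0,"ry":6.33,"rz":0,"gripper":-1},
    {"dx":-15,"dy":4.7,"dz":-21.1,"rx":0,"ry":6.33,"rz":0,"gripper":-1},
    {"dx":-15,"dy":4.7,"dz":-21.1,"rx":0,"ry":6.33,"rz":0,"gripper":-1},
    {"dx":-15,"dy":4.7,"dz":-21.1,"rx":0,"ry":6.33,"rz":0,"gripper":-1},
    {"dx":-33.9,"dy":0,"dz":5,"rx":0,"ry":0,"rz":0,"gripper":-1},
    {"dx":-33.9,"dy":0,"dz":5,"rx":0,"ry":0,"rz":0,"gripper":-1},
    {"dx":-33.9,"dy":0,"dz":5,"rx":0,"ry":0,"rz":0,"gripper":-1},
    {"dx":-33.9,"dy":0,"dz":5,"rx":0,"ry":0,"rz":0,"gripper":-1},
    {"dx":0,"dy":0,"dz":0,"rx":0,"ry":0,"rz":0,"gripper":-1},
    {"dx":0,"dy":0,"dz":0,"rx":0,"ry":0,"rz":0,"gripper":-1}
  ]
}}

```text
clock: 13.3
tcp_pos: [0.5459, 0.0332, 0.3141]
orientation: [2.226, 2.214, 0.0]
contact_force: [-0.1, 0.8, -0.5]
grip_width: 0.0
gripper_force: 0.0
```

Run:
```python
from h import *
p,R,o=tool();print(p,R,o["contact_force"],o["joints"])
```

```text
[0.5459 0.0332 0.3141] [[ 0.0056  1.      0.0015]
 [ 1.     -0.0056 -0.0014]
 [-0.0014  0.0015 -1.    ]] [-0.0624  0.7804 -0.5295] [ 0.1173  0.2338 -0.3473  1.7717  0.0884  1.1499 -0.263 ]
```

{"api": "step_arm", "payload": {
  "moves": [
    {"dx":0,"dy":0,"dz":5,"rx":0,"ry":0,"rz":0,"gripper":-1},
    {"dx":0,"dy":0,"dz":5,"rx":0,"ry":0,"rz":0,"gripper":-1},
    {"dx":0,"dy":0,"dz":5,"rx":0,"ry":0,"rz":0,"gripper":-1},
    {"dx":0,"dy":0,"dz":5,"rx":0,"ry":0,"rz":0,"gripper":-1},
    {"dx":0,"dy":0,"dz":5,"rx":0,"ry":0,"rz":0,"gripper":-1},
    {"dx":0,"dy":0,"dz":5,"rx":0,"ry":0,"rz":0,"gripper":-1},
    {"dx":0,"dy":0,"dz":0,"rx":0,"ry":0,"rz":0,"gripper":-1}
  ]
}}

```text
clock: 14.18
tcp_pos: [0.5463, 0.0336, 0.2848]
orientation: [2.225, 2.214, 0.002]
contact_force: [-3.6, 1.3, 6.5]
grip_width: 0.0002
gripper_force: 3.3
```

{"api": "step_arm", "payload": {
  "moves": [
    {"dx":0,"dy":0,"dz":3,"rx":0,"ry":0,"rz":0,"gripper":-1},
    {"dx":0,"dy":0,"dz":3,"rx":0,"ry":0,"rz":0,"gripper":-1},
    {"dx":0,"dy":0,"dz":1,"rx":0,"ry":0,"rz":0,"gripper":-1},
    {"dx":0,"dy":0,"dz":0,"rx":0,"ry":0,"rz":0,"gripper":-1}
  ]
}}

```text
clock: 14.68
tcp_pos: [0.5463, 0.0336, 0.2782]
orientation: [2.225, 2.214, 0.002]
contact_force: [-4.2, 2.4, 8.3]
grip_width: 0.0004
gripper_force: 4.1
```

{"api": "step_arm", "payload": {
  "moves": [
    {"dx":0,"dy":0,"dz":1,"rx":0,"ry":0,"rz":0,"gripper":-1},
    {"dx":0,"dy":0,"dz":1,"rx":0,"ry":0,"rz":0,"gripper":-1},
    {"dx":0,"dy":0,"dz":0,"rx":0,"ry":0,"rz":0,"gripper":-1}
  ]
}}

```text
clock: 15.05
tcp_pos: [0.5464, 0.0336, 0.2767]
orientation: [2.225, 2.214, 0.002]
contact_force: [-5.3, 1.8, 10.8]
grip_width: -0.0003
gripper_force: 5.4
```

{"api": "step_arm", "payload": {
  "moves": [
    {"dx":0,"dy":0,"dz":1,"rx":0,"ry":0,"rz":0,"gripper":-1},
    {"dx":0,"dy":0,"dz":0,"rx":0,"ry":0,"rz":0,"gripper":-1}
  ]
}}

```text
clock: 15.3
tcp_pos: [0.5464, 0.0336, 0.2762]
orientation: [2.225, 2.214, 0.002]
contact_force: [-7.5, 1.2, 14.3]
grip_width: 0.0001
gripper_force: 7.1
```

The force rose with the rubber's stiffness (3.5 N per 0.5 mm), so the quill is at its stop. Now up and back to the grip.

Run:
```python
from h import *
p,R,_=tool()
a,b=plan(p+[0,0,.055],R,2)
a,b=plan([.535,.19,.32],tilt(0),4,a,b)
Rt=tilt(38);g=np.array([.5196,.1348,.0987])
a,b=plan(g-Rt[:,2]*.08,Rt,6,a,b)
```

```text
2 rows: d mm [ -0.    0.1 -27.5] turn deg [0. 0. 0.]
4 rows: d mm [39.1 -3.   2.8] turn deg [ 0.05  0.02 -0.07]
6 rows: d mm [ 6.4 -2.6 26.1] turn deg [ 0.   -6.33  0.  ]
```

{"api": "step_arm", "payload": {
  "moves": [
    {"dx":0,"dy":0,"dz":-20,"rx":0,"ry":0,"rz":0,"gripper":-1},
    {"dx":0,"dy":0,"dz":-35,"rx":0,"ry":0,"rz":0,"gripper":-1},
    {"dx":39,"dy":-3,"dz":2.8,"rx":0,"ry":0,"rz":0,"gripper":-1},
    {"dx":39,"dy":-3,"dz":2.8,"rx":0,"ry":0,"rz":0,"gripper":-1},
    {"dx":39,"dy":-3,"dz":2.8,"rx":0,"ry":0,"rz":0,"gripper":-1},
    {"dx":39,"dy":-3,"dz":2.8,"rx":0,"ry":0,"rz":-0.3,"gripper":-1},
    {"dx":6.4,"dy":-2.6,"dz":26.1,"rx":0,"ry":-6.33,"rz":0,"gripper":0},
    {"dx":6.4,"dy":-2.6,"dz":26.1,"rx":0,"ry":-6.33,"rz":0,"gripper":0},
    {"dx":6.4,"dy":-2.6,"dz":26.1,"rx":0,"ry":-6.33,"rz":0,"gripper":0},
    {"dx":6.4,"dy":-2.6,"dz":26.1,"rx":0,"ry":-6.33,"rz":0,"gripper":0},
    {"dx":6.4,"dy":-2.6,"dz":26.1,"rx":0,"ry":-6.33,"rz":0,"gripper":0},
    {"dx":6.4,"dy":-2.6,"dz":26.1,"rx":0,"ry":-6.33,"rz":0,"gripper":0},
    {"dx":0,"dy":0,"dz":0,"rx":0,"ry":0,"rz":0,"gripper":0},
    {"dx":0,"dy":0,"dz":0,"rx":0,"ry":0,"rz":0,"gripper":0}
  ]
}}

```text
clock: 17.05
tcp_pos: [0.5207, 0.1831, 0.1605]
orientation: [1.84, 1.837, -0.629]
contact_force: [-0.2, -0.7, -0.1]
grip_width: 0.0424
gripper_force: 0.0
```

Run:
```python
from h import *
s=TIP-M["left"]; look("w5",{n:M[n]+s for n in M})
plan([.5196,.1348,.0987],tilt(38),1)
```

```text
tcp [0.5207 0.1831 0.1605] [-0.2093 -0.7212 -0.1355] 0.042391990689811254
right pred [284.207  269.0072]
    [275.17 271.37  23.     5.    19.  ] off mm [-8.5144 -5.0427]
    [286.81 270.54  64.    14.    12.  ] off mm [ 2.0137 -3.3361]
mid pred [322.2271 262.9594]
    [314.79 255.87  11.     5.     4.  ] off mm [-6.155  13.6108]
    [322.77 264.19 124.    19.    19.  ] off mm [ 0.476  -2.4802]
left pred [349.147  274.4181]
    [350.31 274.47  37.    12.     6.  ] off mm [ 1.0675 -0.1262]
    [351.76 282.4   17.     7.     3.  ] off mm [  3.9279 -19.2871]
1 rows: d mm [ 0.4 -1.6 78.8] turn deg [ 0.18 -0.07 -0.23]
```

{"api": "step_arm", "payload": {
  "moves": [
    {"dx":0.4,"dy":-1.6,"dz":15.8,"rx":0,"ry":0,"rz":-0.2,"gripper":0},
    {"dx":0,"dy":0,"dz":21,"rx":0,"ry":0,"rz":0,"gripper":0},
    {"dx":0,"dy":0,"dz":21,"rx":0,"ry":0,"rz":0,"gripper":0},
    {"dx":0,"dy":0,"dz":21,"rx":0,"ry":0,"rz":0,"gripper":0},
    {"dx":0,"dy":0,"dz":0,"rx":0,"ry":0,"rz":0,"gripper":0},
    {"dx":0,"dy":0,"dz":0,"rx":0,"ry":0,"rz":0,"gripper":-0.5},
    {"dx":0,"dy":0,"dz":0,"rx":0,"ry":0,"rz":0,"gripper":-1},
    {"dx":0,"dy":0,"dz":0,"rx":0,"ry":0,"rz":0,"gripper":-1},
    {"dx":0,"dy":0,"dz":0,"rx":0,"ry":0,"rz":0,"gripper":-1}
  ]
}}

```text
clock: 18.23
tcp_pos: [0.519, 0.1358, 0.098]
orientation: [1.835, 1.841, -0.63]
contact_force: [1.2, 2.5, 2.4]
grip_width: 0.0134
gripper_force: 41.2
```

Run:
```python
from h import *
p,R,o=tool();print(p,R.T@np.array([.0242,-.0247,0])*1000)
```

```text
[0.519  0.1358 0.098 ] [-19.5048  24.1102  15.2967]
```

{"api": "step_arm", "payload": {
  "moves": [
    {"dx":-2.9,"dy":3.6,"dz":2.3,"rx":0,"ry":0,"rz":0,"gripper":-1},
    {"dx":-2.9,"dy":3.6,"dz":2.3,"rx":0,"ry":0,"rz":0,"gripper":-1},
    {"dx":-2.9,"dy":3.6,"dz":2.3,"rx":0,"ry":0,"rz":0,"gripper":-1},
    {"dx":-2.9,"dy":3.6,"dz":2.3,"rx":0,"ry":0,"rz":0,"gripper":-1},
    {"dx":-2.9,"dy":3.6,"dz":2.3,"rx":0,"ry":0,"rz":0,"gripper":-1},
    {"dx":-2.9,"dy":3.6,"dz":2.2,"rx":0,"ry":0,"rz":0,"gripper":-1},
    {"dx":-2.9,"dy":3.5,"dz":2.2,"rx":0,"ry":0,"rz":0,"gripper":-1},
    {"dx":0,"dy":0,"dz":0,"rx":0,"ry":0,"rz":0,"gripper":-1},
    {"dx":0,"dy":0,"dz":0,"rx":0,"ry":0,"rz":0,"gripper":-1}
  ]
}}

```text
clock: 19.35
tcp_pos: [0.5435, 0.1092, 0.098]
orientation: [1.835, 1.84, -0.633]
contact_force: [-2.6, 1.6, 5.5]
grip_width: 0.0132
gripper_force: 41.6
```

Release, back off and look.

{"api": "step_arm", "payload": {
  "moves": [
    {"dx":0,"dy":0,"dz":0,"rx":0,"ry":0,"rz":0,"gripper":-0.4},
    {"dx":0,"dy":0,"dz":0,"rx":0,"ry":0,"rz":0,"gripper":0},
    {"dx":0,"dy":0,"dz":0,"rx":0,"ry":0,"rz":0,"gripper":0},
    {"dx":0,"dy":0,"dz":-20,"rx":0,"ry":0,"rz":0,"gripper":0},
    {"dx":0,"dy":0,"dz":-32,"rx":0,"ry":0,"rz":0,"gripper":0},
    {"dx":0,"dy":0,"dz":-32,"rx":0,"ry":0,"rz":0,"gripper":0},
    {"dx":0,"dy":0,"dz":-28,"rx":0,"ry":0,"rz":0,"gripper":0},
    {"dx":0,"dy":0,"dz":0,"rx":0,"ry":0,"rz":0,"gripper":0}
  ]
}}

```text
clock: 20.35
tcp_pos: [0.5441, 0.1815, 0.188]
orientation: [1.835, 1.843, -0.625]
contact_force: [0.5, 0.1, -0.2]
grip_width: 0.0427
gripper_force: 0.0
```

Run:
```python
from h import *
s=TIP-M["mid"]; look("w6",{n:M[n]+s for n in M})
a,b=plan([.5475,.17,.335],tilt(0),6)
```

```text
tcp [0.5441 0.1815 0.188 ] [ 0.4813  0.0557 -0.1823] 0.04272136310297024
right pred [288.2202 252.9554]
    [279.27 249.79  20.     3.    10.  ] off mm [-8.1817  6.7832]
    [291.93 244.45  20.    10.     3.  ] off mm [ 4.7799 17.6758]
    [288.42 253.84  39.    10.     6.  ] off mm [ 0.0625 -1.9329]
    [295.93 257.65  14.     3.     7.  ] off mm [  7.0439 -10.5081]
mid pred [322.2151 247.1405]
    [322.6 248.   40.   11.    5. ] off mm [ 0.394  -1.7644]
    [321.26 253.36  54.    19.     5.  ] off mm [ -0.788  -13.1497]
left pred [346.1514 258.464 ]
    [349.96 249.51  12.     5.     3.  ] off mm [ 2.2697 19.7508]
    [354.99 251.5    8.     2.     7.  ] off mm [ 7.5483 15.509 ]
    [346.22 259.36  36.    12.     5.  ] off mm [ 0.2194 -2.0884]
    [347.85 266.15  55.    19.     7.  ] off mm [  3.1547 -18.6355]
6 rows: d mm [-11.    0.7 -22.7] turn deg [0.03 6.33 0.03]
```

The mid cross is 1.9 mm off in y, so I'll regrip and correct it.

{"api": "step_arm", "payload": {
  "moves": [
    {"dx":0,"dy":0,"dz":30,"rx":0,"ry":0,"rz":0,"gripper":0},
    {"dx":0,"dy":0,"dz":34,"rx":0,"ry":0,"rz":0,"gripper":0},
    {"dx":0,"dy":0,"dz":30,"rx":0,"ry":0,"rz":0,"gripper":0},
    {"dx":0,"dy":0,"dz":18,"rx":0,"ry":0,"rz":0,"gripper":0},
    {"dx":0,"dy":0,"dz":0,"rx":0,"ry":0,"rz":0,"gripper":0},
    {"dx":0,"dy":0,"dz":0,"rx":0,"ry":0,"rz":0,"gripper":-0.5},
    {"dx":0,"dy":0,"dz":0,"rx":0,"ry":0,"rz":0,"gripper":-1},
    {"dx":0,"dy":0,"dz":0,"rx":0,"ry":0,"rz":0,"gripper":-1},
    {"dx":0,"dy":0,"dz":0,"rx":0,"ry":0,"rz":0,"gripper":-1}
  ]
}}

```text
clock: 21.52
tcp_pos: [0.5441, 0.1104, 0.0983]
orientation: [1.835, 1.841, -0.63]
contact_force: [-0.2, 3.5, 5.0]
grip_width: 0.0131
gripper_force: 41.3
```

{"api": "step_arm", "payload": {
  "moves": [
    {"dx":0.8,"dy":0,"dz":-0.6,"rx":0,"ry":0,"rz":0,"gripper":-1},
    {"dx":0.8,"dy":0,"dz":-0.6,"rx":0,"ry":0,"rz":0,"gripper":-1},
    {"dx":0,"dy":0,"dz":0,"rx":0,"ry":0,"rz":0,"gripper":-1},
    {"dx":0,"dy":0,"dz":0,"rx":0,"ry":0,"rz":0,"gripper":-1}
  ]
}}

```text
clock: 22.02
tcp_pos: [0.5441, 0.1104, 0.0983]
orientation: [1.835, 1.838, -0.633]
contact_force: [-0.6, -0.8, 5.8]
grip_width: 0.0134
gripper_force: 41.1
```

{"api": "step_arm", "payload": {
  "moves": [
    {"dx":0.8,"dy":0,"dz":-0.6,"rx":0,"ry":0,"rz":0,"gripper":-1},
    {"dx":0.8,"dy":0,"dz":-0.6,"rx":0,"ry":0,"rz":0,"gripper":-1},
    {"dx":0.8,"dy":0,"dz":-0.6,"rx":0,"ry":0,"rz":0,"gripper":-1},
    {"dx":0,"dy":0,"dz":0,"rx":0,"ry":0,"rz":0,"gripper":-1},
    {"dx":0,"dy":0,"dz":0,"rx":0,"ry":0,"rz":0,"gripper":-1}
  ]
}}

```text
clock: 22.65
tcp_pos: [0.5441, 0.1125, 0.0983]
orientation: [1.835, 1.837, -0.635]
contact_force: [-0.7, -2.3, 6.0]
grip_width: 0.0133
gripper_force: 40.9
```

{"api": "step_arm", "payload": {
  "moves": [
    {"dx":0,"dy":0,"dz":0,"rx":0,"ry":0,"rz":0,"gripper":-0.4},
    {"dx":0,"dy":0,"dz":0,"rx":0,"ry":0,"rz":0,"gripper":0},
    {"dx":0,"dy":0,"dz":0,"rx":0,"ry":0,"rz":0,"gripper":0},
    {"dx":0,"dy":0,"dz":-20,"rx":0,"ry":0,"rz":0,"gripper":0},
    {"dx":0,"dy":0,"dz":-32,"rx":0,"ry":0,"rz":0,"gripper":0},
    {"dx":0,"dy":0,"dz":-32,"rx":0,"ry":0,"rz":0,"gripper":0},
    {"dx":0,"dy":0,"dz":-28,"rx":0,"ry":0,"rz":0,"gripper":0},
    {"dx":0,"dy":0,"dz":0,"rx":0,"ry":0,"rz":0,"gripper":0}
  ]
}}

```text
clock: 23.65
tcp_pos: [0.544, 0.1866, 0.1879]
orientation: [1.835, 1.843, -0.625]
contact_force: [-0.1, -0.4, -0.1]
grip_width: 0.0427
gripper_force: 0.0
```

Run:
```python
from h import *
s=TIP-M["mid"]; look("w7",{n:M[n]+s for n in M})
a,b=plan([.5475,.17,.335],tilt(0),6)
plan([.5475,.0345,.312],tilt(0),4,a,b)
```

```text
tcp [0.544  0.1866 0.1879] [-0.088  -0.4458 -0.1313] 0.04265709021116554
right pred [288.6472 255.4035]
    [280.22 251.33  17.     2.    10.  ] off mm [-7.5906  8.9032]
    [293.56 246.6   25.    11.     4.  ] off mm [ 6.011  18.7232]
    [289.4 255.3  39.   10.    6. ] off mm [0.7666 0.2393]
    [296.86 259.06  14.     4.     5.  ] off mm [ 7.7818 -8.3517]
    [283.36 263.95  10.     9.     2.  ] off mm [ -6.9775 -20.0202]
mid pred [322.218  249.7412]
    [323.2  249.65  40.    11.     6.  ] off mm [0.9471 0.1897]
    [319.99 254.8   49.    17.     4.  ] off mm [ -2.0864 -10.9187]
left pred [345.8619 260.7765]
    [352.03 252.92  23.     9.     5.  ] off mm [ 4.82   17.8528]
    [346.7 260.7  35.   12.    5. ] off mm [0.8518 0.1682]
    [341.   267.78  50.    15.     8.  ] off mm [ -3.9865 -17.3299]
    [354.45 265.09   8.     3.     4.  ] off mm [  9.847  -10.5245]
6 rows: d mm [-11.8   0.7 -22.4] turn deg [0.03 6.33 0.03]
4 rows: d mm [-33.9   0.    5.8] turn deg [0. 0. 0.]
```

{"api": "step_arm", "payload": {
  "moves": [
    {"dx":-11.8,"dy":0.7,"dz":-22.4,"rx":0,"ry":6.33,"rz":0,"gripper":-1},
    {"dx":-11.8,"dy":0.7,"dz":-22.4,"rx":0,"ry":6.33,"rz":0,"gripper":-1},
    {"dx":-11.8,"dy":0.7,"dz":-22.4,"rx":0,"ry":6.33,"rz":0,"gripper":-1},
    {"dx":-11.8,"dy":0.7,"dz":-22.4,"rx":0,"ry":6.33,"rz":0,"gripper":-1},
    {"dx":-11.8,"dy":0.7,"dz":-22.4,"rx":0,"ry":6.33,"rz":0,"gripper":-1},
    {"dx":-11.8,"dy":0.7,"dz":-22.4,"rx":0,"ry":6.33,"rz":0,"gripper":-1},
    {"dx":-33.9,"dy":0,"dz":5,"rx":0,"ry":0,"rz":0,"gripper":-1},
    {"dx":-33.9,"dy":0,"dz":5,"rx":0,"ry":0,"rz":0,"gripper":-1},
    {"dx":-33.9,"dy":0,"dz":5,"rx":0,"ry":0,"rz":0,"gripper":-1},
    {"dx":-33.9,"dy":0,"dz":5,"rx":0,"ry":0,"rz":0,"gripper":-1},
    {"dx":0,"dy":0,"dz":0,"rx":0,"ry":0,"rz":0,"gripper":-1},
    {"dx":0,"dy":0,"dz":5,"rx":0,"ry":0,"rz":0,"gripper":-1},
    {"dx":0,"dy":0,"dz":5,"rx":0,"ry":0,"rz":0,"gripper":-1},
    {"dx":0,"dy":0,"dz":5,"rx":0,"ry":0,"rz":0,"gripper":-1},
    {"dx":0,"dy":0,"dz":5,"rx":0,"ry":0,"rz":0,"gripper":-1},
    {"dx":0,"dy":0,"dz":5,"rx":0,"ry":0,"rz":0,"gripper":-1},
    {"dx":0,"dy":0,"dz":5,"rx":0,"ry":0,"rz":0,"gripper":-1},
    {"dx":0,"dy":0,"dz":0,"rx":0,"ry":0,"rz":0,"gripper":-1}
  ]
}}

```text
clock: 25.95
tcp_pos: [0.5479, 0.0343, 0.2845]
orientation: [2.217, 2.225, -0.0]
contact_force: [-3.5, 3.1, 6.0]
grip_width: 0.0001
gripper_force: 3.4
```

Same trajectory as before, so 9.5–10 mm more, with the last steps small.

{"api": "step_arm", "payload": {
  "moves": [
    {"dx":0,"dy":0,"dz":3,"rx":0,"ry":0,"rz":0,"gripper":-1},
    {"dx":0,"dy":0,"dz":3,"rx":0,"ry":0,"rz":0,"gripper":-1},
    {"dx":0,"dy":0,"dz":2,"rx":0,"ry":0,"rz":0,"gripper":-1},
    {"dx":0,"dy":0,"dz":1,"rx":0,"ry":0,"rz":0,"gripper":-1},
    {"dx":0,"dy":0,"dz":0.7,"rx":0,"ry":0,"rz":0,"gripper":-1},
    {"dx":0,"dy":0,"dz":0,"rx":0,"ry":0,"rz":0,"gripper":-1},
    {"dx":0,"dy":0,"dz":0,"rx":0,"ry":0,"rz":0,"gripper":-1}
  ]
}}

```text
clock: 26.82
tcp_pos: [0.5479, 0.0343, 0.2762]
orientation: [2.216, 2.224, 0.0]
contact_force: [-6.4, 2.1, 13.8]
grip_width: -0.0
gripper_force: 7.0
```

Run:
```python
from h import *
p,R,_=tool()
a,b=plan(p+[0,0,.055],R,2)
a,b=plan([.546,.18,.32],tilt(0),4,a,b)
Rt=tilt(38);g=np.array([.5441,.1125,.0983])
a,b=plan(g-Rt[:,2]*.08,Rt,6,a,b)
```

```text
2 rows: d mm [ -0.    0.  -27.5] turn deg [0. 0. 0.]
4 rows: d mm [36.4 -0.4  2.8] turn deg [0.02 0.01 0.05]
6 rows: d mm [ 4.4 -0.3 26.7] turn deg [ 0.   -6.33  0.  ]
```

{"api": "step_arm", "payload": {
  "moves": [
    {"dx":0,"dy":0,"dz":-20,"rx":0,"ry":0,"rz":0,"gripper":-1},
    {"dx":0,"dy":0,"dz":-35,"rx":0,"ry":0,"rz":0,"gripper":-1},
    {"dx":37,"dy":-0.4,"dz":2.8,"rx":0,"ry":0,"rz":0,"gripper":-1},
    {"dx":37,"dy":-0.4,"dz":2.8,"rx":0,"ry":0,"rz":0,"gripper":-1},
    {"dx":37,"dy":-0.4,"dz":2.8,"rx":0,"ry":0,"rz":0,"gripper":-1},
    {"dx":37,"dy":-0.4,"dz":2.8,"rx":0,"ry":0,"rz":0.2,"gripper":-1},
    {"dx":4.4,"dy":-0.3,"dz":26.7,"rx":0,"ry":-6.33,"rz":0,"gripper":0},
    {"dx":4.4,"dy":-0.3,"dz":26.7,"rx":0,"ry":-6.33,"rz":0,"gripper":0},
    {"dx":4.4,"dy":-0.3,"dz":26.7,"rx":0,"ry":-6.33,"rz":0,"gripper":0},
    {"dx":4.4,"dy":-0.3,"dz":26.7,"rx":0,"ry":-6.33,"rz":0,"gripper":0},
    {"dx":4.4,"dy":-0.3,"dz":26.7,"rx":0,"ry":-6.33,"rz":0,"gripper":0},
    {"dx":4.4,"dy":-0.3,"dz":26.7,"rx":0,"ry":-6.33,"rz":0,"gripper":0},
    {"dx":0,"dy":0,"dz":0,"rx":0,"ry":0,"rz":0,"gripper":0},
    {"dx":0,"dy":0,"dz":0,"rx":0,"ry":0,"rz":0,"gripper":0}
  ]
}}

```text
clock: 28.58
tcp_pos: [0.5449, 0.163, 0.1605]
orientation: [1.841, 1.838, -0.631]
contact_force: [-0.2, -0.8, 0.6]
grip_width: 0.0428
gripper_force: 0.0
```

Run:
```python
from h import *
p,R,_=tool();print(p)
plan([.5441,.1125,.0983],tilt(38),1)
```

```text
[0.5449 0.163  0.1605]
1 rows: d mm [-1.6 -0.8 80.1] turn deg [ 0.03 -0.04 -0.11]
```

{"api": "step_arm", "payload": {
  "moves": [
    {"dx":-1.6,"dy":-0.8,"dz":17,"rx":0,"ry":0,"rz":-0.1,"gripper":0},
    {"dx":0,"dy":0,"dz":21,"rx":0,"ry":0,"rz":0,"gripper":0},
    {"dx":0,"dy":0,"dz":21,"rx":0,"ry":0,"rz":0,"gripper":0},
    {"dx":0,"dy":0,"dz":21,"rx":0,"ry":0,"rz":0,"gripper":0},
    {"dx":0,"dy":0,"dz":0,"rx":0,"ry":0,"rz":0,"gripper":0},
    {"dx":0,"dy":0,"dz":0,"rx":0,"ry":0,"rz":0,"gripper":-0.5},
    {"dx":0,"dy":0,"dz":0,"rx":0,"ry":0,"rz":0,"gripper":-1},
    {"dx":0,"dy":0,"dz":0,"rx":0,"ry":0,"rz":0,"gripper":-1},
    {"dx":0,"dy":0,"dz":0,"rx":0,"ry":0,"rz":0,"gripper":-1}
  ]
}}

```text
clock: 29.7
tcp_pos: [0.5439, 0.1134, 0.0982]
orientation: [1.837, 1.84, -0.632]
contact_force: [0.3, 2.9, 2.5]
grip_width: 0.0132
gripper_force: 41.0
```

Run:
```python
from h import *
p,R,o=tool();print(p,R.T@np.array([.033,.0127,0])*1000)
```

```text
[0.5439 0.1134 0.0982] [ 9.9745 33.0222 -7.7674]
```

{"api": "step_arm", "payload": {
  "moves": [
    {"dx":1.2,"dy":3.7,"dz":-0.9,"rx":0,"ry":0,"rz":0,"gripper":-1},
    {"dx":1.2,"dy":3.7,"dz":-0.9,"rx":0,"ry":0,"rz":0,"gripper":-1},
    {"dx":1.2,"dy":3.7,"dz":-0.9,"rx":0,"ry":0,"rz":0,"gripper":-1},
    {"dx":1.2,"dy":3.7,"dz":-0.9,"rx":0,"ry":0,"rz":0,"gripper":-1},
    {"dx":1.2,"dy":3.7,"dz":-0.9,"rx":0,"ry":0,"rz":0,"gripper":-1},
    {"dx":1.2,"dy":3.7,"dz":-1,"rx":0,"ry":0,"rz":0,"gripper":-1},
    {"dx":1.2,"dy":3.7,"dz":-1,"rx":0,"ry":0,"rz":0,"gripper":-1},
    {"dx":1.2,"dy":3.7,"dz":-1,"rx":0,"ry":0,"rz":0,"gripper":-1},
    {"dx":1.2,"dy":3.9,"dz":-1,"rx":0,"ry":0,"rz":0,"gripper":-1},
    {"dx":0,"dy":0,"dz":0,"rx":0,"ry":0,"rz":0,"gripper":-1},
    {"dx":0,"dy":0,"dz":0,"rx":0,"ry":0,"rz":0,"gripper":-1}
  ]
}}

```text
clock: 31.08
tcp_pos: [0.5774, 0.1251, 0.0981]
orientation: [1.838, 1.837, -0.635]
contact_force: [-0.8, -3.5, 4.9]
grip_width: 0.0131
gripper_force: 41.0
```

Displacement is (33.5, 11.7) mm, very close to target. Release and check.

{"api": "step_arm", "payload": {
  "moves": [
    {"dx":0,"dy":0,"dz":0,"rx":0,"ry":0,"rz":0,"gripper":-0.4},
    {"dx":0,"dy":0,"dz":0,"rx":0,"ry":0,"rz":0,"gripper":0},
    {"dx":0,"dy":0,"dz":0,"rx":0,"ry":0,"rz":0,"gripper":0},
    {"dx":0,"dy":0,"dz":-20,"rx":0,"ry":0,"rz":0,"gripper":0},
    {"dx":0,"dy":0,"dz":-32,"rx":0,"ry":0,"rz":0,"gripper":0},
    {"dx":0,"dy":0,"dz":-32,"rx":0,"ry":0,"rz":0,"gripper":0},
    {"dx":0,"dy":0,"dz":-28,"rx":0,"ry":0,"rz":0,"gripper":0},
    {"dx":0,"dy":0,"dz":0,"rx":0,"ry":0,"rz":0,"gripper":0}
  ]
}}

```text
clock: 32.08
tcp_pos: [0.5775, 0.1986, 0.1882]
orientation: [1.837, 1.842, -0.627]
contact_force: [-0.5, -0.1, -0.6]
grip_width: 0.0425
gripper_force: 0.0
```

Run:
```python
from h import *
s=TIP-M["right"]; look("w8",{n:M[n]+s for n in M})
a,b=plan([.5475,.17,.335],tilt(0),6)
plan([.5475,.0345,.312],tilt(0),4,a,b)
```

```text
tcp [0.5775 0.1986 0.1882] [-0.5042 -0.1488 -0.6201] 0.04248427868335281
right pred [289.0369 255.0247]
    [289.81 255.18  37.    10.     5.  ] off mm [ 0.7441 -0.3516]
    [295.99 260.91  28.    12.     8.  ] off mm [  6.2035 -13.5654]
mid pred [322.5723 249.3507]
    [314.59 247.36  16.     3.    10.  ] off mm [-7.7078  4.1347]
    [323.64 251.78  94.    15.    12.  ] off mm [ 1.1088 -5.1578]
left pred [346.2396 260.4087]
    [352.96 251.91  18.     6.     4.  ] off mm [ 5.2677 19.2044]
    [337.54 260.39  16.     3.     8.  ] off mm [-8.9811  0.0578]
    [346.87 260.51  35.    11.     6.  ] off mm [ 0.6686 -0.2446]
    [347.38 267.7   65.    19.     7.  ] off mm [  2.4974 -18.0438]
6 rows: d mm [-13.7  -4.9 -21.6] turn deg [0.02 6.33 0.02]
4 rows: d mm [-33.9   0.    5.8] turn deg [0. 0. 0.]
```

{"api": "step_arm", "payload": {
  "moves": [
    {"dx":-13.7,"dy":-4.9,"dz":-21.6,"rx":0,"ry":6.33,"rz":0,"gripper":-1},
    {"dx":-13.7,"dy":-4.9,"dz":-21.6,"rx":0,"ry":6.33,"rz":0,"gripper":-1},
    {"dx":-13.7,"dy":-4.9,"dz":-21.6,"rx":0,"ry":6.33,"rz":0,"gripper":-1},
    {"dx":-13.7,"dy":-4.9,"dz":-21.6,"rx":0,"ry":6.33,"rz":0,"gripper":-1},
    {"dx":-13.7,"dy":-4.9,"dz":-21.6,"rx":0,"ry":6.33,"rz":0,"gripper":-1},
    {"dx":-13.7,"dy":-4.9,"dz":-21.6,"rx":0,"ry":6.33,"rz":0,"gripper":-1},
    {"dx":-33.9,"dy":0,"dz":5,"rx":0,"ry":0,"rz":0,"gripper":-1},
    {"dx":-33.9,"dy":0,"dz":5,"rx":0,"ry":0,"rz":0,"gripper":-1},
    {"dx":-33.9,"dy":0,"dz":5,"rx":0,"ry":0,"rz":0,"gripper":-1},
    {"dx":-33.9,"dy":0,"dz":5,"rx":0,"ry":0,"rz":0,"gripper":-1},
    {"dx":0,"dy":0,"dz":0,"rx":0,"ry":0,"rz":0,"gripper":-1},
    {"dx":0,"dy":0,"dz":5,"rx":0,"ry":0,"rz":0,"gripper":-1},
    {"dx":0,"dy":0,"dz":5,"rx":0,"ry":0,"rz":0,"gripper":-1},
    {"dx":0,"dy":0,"dz":5,"rx":0,"ry":0,"rz":0,"gripper":-1},
    {"dx":0,"dy":0,"dz":5,"rx":0,"ry":0,"rz":0,"gripper":-1},
    {"dx":0,"dy":0,"dz":5,"rx":0,"ry":0,"rz":0,"gripper":-1},
    {"dx":0,"dy":0,"dz":5,"rx":0,"ry":0,"rz":0,"gripper":-1},
    {"dx":0,"dy":0,"dz":0,"rx":0,"ry":0,"rz":0,"gripper":-1}
  ]
}}

```text
clock: 34.38
tcp_pos: [0.5476, 0.034, 0.2848]
orientation: [2.22, 2.223, -0.001]
contact_force: [-2.8, 2.2, 7.1]
grip_width: -0.0001
gripper_force: 3.3
```

{"api": "step_arm", "payload": {
  "moves": [
    {"dx":0,"dy":0,"dz":3,"rx":0,"ry":0,"rz":0,"gripper":-1},
    {"dx":0,"dy":0,"dz":3,"rx":0,"ry":0,"rz":0,"gripper":-1},
    {"dx":0,"dy":0,"dz":2,"rx":0,"ry":0,"rz":0,"gripper":-1},
    {"dx":0,"dy":0,"dz":1,"rx":0,"ry":0,"rz":0,"gripper":-1},
    {"dx":0,"dy":0,"dz":0,"rx":0,"ry":0,"rz":0,"gripper":-1}
  ]
}}

```text
clock: 35.0
tcp_pos: [0.5476, 0.0341, 0.2767]
orientation: [2.219, 2.223, -0.001]
contact_force: [-5.6, 2.5, 10.9]
grip_width: 0.0003
gripper_force: 5.4
```

Then the last millimetre, hold, rise clear and check the cap and cross.

{"api": "step_arm", "payload": {
  "moves": [
    {"dx":0,"dy":0,"dz":1,"rx":0,"ry":0,"rz":0,"gripper":-1},
    {"dx":0,"dy":0,"dz":0,"rx":0,"ry":0,"rz":0,"gripper":-1},
    {"dx":0,"dy":0,"dz":0,"rx":0,"ry":0,"rz":0,"gripper":-1}
  ]
}}

```text
clock: 35.38
tcp_pos: [0.5476, 0.0341, 0.2762]
orientation: [2.219, 2.222, -0.001]
contact_force: [-5.7, 1.9, 14.2]
grip_width: 0.0001
gripper_force: 7.1
```

{"api": "step_arm", "payload": {
  "moves": [
    {"dx":0,"dy":0,"dz":-20,"rx":0,"ry":0,"rz":0,"gripper":-1},
    {"dx":0,"dy":0,"dz":-35,"rx":0,"ry":0,"rz":0,"gripper":-1},
    {"dx":37,"dy":1,"dz":0,"rx":0,"ry":0,"rz":0,"gripper":-1},
    {"dx":37,"dy":2,"dz":0,"rx":0,"ry":0,"rz":0,"gripper":-1},
    {"dx":37,"dy":2,"dz":0,"rx":0,"ry":0,"rz":0,"gripper":-1},
    {"dx":40,"dy":2,"dz":0,"rx":0,"ry":0,"rz":0,"gripper":-1},
    {"dx":6,"dy":0,"dz":20,"rx":0,"ry":-6.4,"rz":0,"gripper":-1},
    {"dx":6,"dy":0,"dz":20,"rx":0,"ry":-6.4,"rz":0,"gripper":-1},
    {"dx":6,"dy":0,"dz":20,"rx":0,"ry":-6.4,"rz":0,"gripper":-1},
    {"dx":6,"dy":0,"dz":20,"rx":0,"ry":-6.4,"rz":0,"gripper":-1},
    {"dx":6,"dy":0,"dz":20,"rx":0,"ry":-6.4,"rz":0,"gripper":-1},
    {"dx":6,"dy":0,"dz":20,"rx":0,"ry":-6.4,"rz":0,"gripper":-1},
    {"dx":0,"dy":0,"dz":0,"rx":0,"ry":0,"rz":0,"gripper":-1},
    {"dx":0,"dy":0,"dz":0,"rx":0,"ry":0,"rz":0,"gripper":-1}
  ]
}}

```text
clock: 37.12
tcp_pos: [0.5552, 0.1852, 0.207]
orientation: [1.835, 1.835, -0.638]
contact_force: [0.4, -0.6, 0.4]
grip_width: 0.0
gripper_force: 0.0
```

Run:
```python
from h import *
s=TIP-M["right"]; C,im=look("w9",{"right":TIP,"left":M["left"]+s})
u,v=map(int,proj(C,(*TIP,.105)))
cv2.imwrite("pics/w9v.png",cv2.convertScaleAbs(cv2.resize(im[v-45:v+45,u-50:u+70],None,fx=6,fy=6,interpolation=2),alpha=1.3));print(u-50,v-45,proj(C,(*TIP,.116)))
```

```text
tcp [0.5552 0.1852 0.207 ] [ 0.4349 -0.6349  0.4291] 3.413103352526924e-05
right pred [312.1541 230.0882]
    [312.69 230.14  39.    11.     6.  ] off mm [ 0.5375 -0.0955]
    [320.3  235.05  20.     3.     8.  ] off mm [  8.1723 -10.1458]
left pred [368.701  236.1558]
    [376.84 227.74  11.     4.     4.  ] off mm [ 5.9354 17.0847]
    [360.33 235.73  13.     3.     7.  ] off mm [-8.7243  0.9093]
    [369.38 236.18  37.    11.     6.  ] off mm [ 0.7062 -0.0452]
    [369.63 244.11  52.    19.     3.  ] off mm [  3.1686 -17.5743]
262 194 [311.8665 249.9892]
```

View pics/w9v.png

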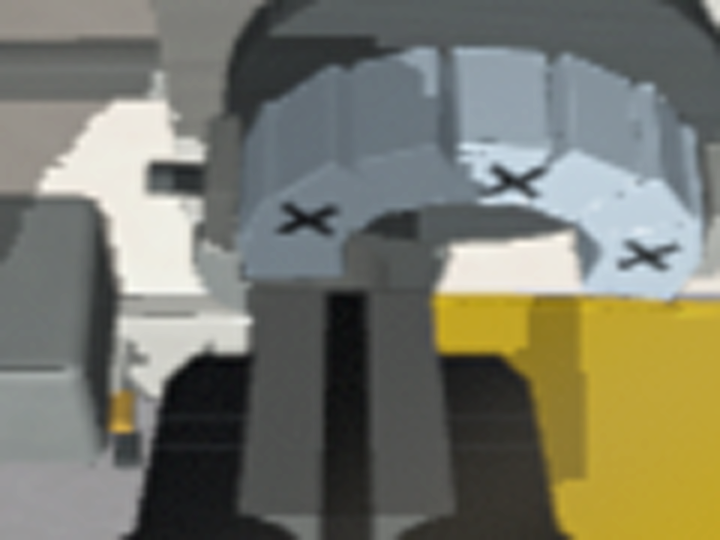

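The right cross is at crop (307,218), within 0.6 mm of the axis as measured. The tool is clear of everything, so I'm handing in.

```bash
python3 -c "
from bench import r
print(r.hand_in())"
```

```text
the job is handed in; nothing more can be done
None
```

I drilled all three crosses in order (left, middle, right), each to the depth stop at about 14 N and about 1 mm off the axis by my camera measurements. The table stands at the right cross and the arm is clear; I handed in at about 37 s, with no verdict returned. The bit was hidden in the last view, so I didn't see the quill up.

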